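# Offer the arbor up to the opened fixture

## Task

Lift the cover plate off the fixture's pins and lay it flat on the rubber mat without dropping it, so that the bore is open. Then draw the arbor with the long straight head out of the sloping rack, turn it upright with its shank pointing down, and finish still holding it there, raised over the middle of the open bore with its tip about 5 cm above the fixture's top and touching nothing but the gripper. Leave everything else on the bench and in the rack where it is.

Things in the scene. Friction and masses are not known exactly. Their poses are not given: they have to be found in the camera images.
- cover: Loose aluminium plate 80 (x) x 120 (y) x 6 mm, about 220 g, seated on the fixture over its bore. Two 11 mm holes 45 mm either side of the centre along y sit over the fixture's 8 mm pins, which end 8 mm above the plate; it lifts straight off. Central grip rib 14 mm wide (x), 50 mm long (y), its top 38 mm above the underside. Origin: centre of the underside; z up.
- fixture: Fixed dark steel block, 130 x 130 mm and 60 mm high, with a vertical 19 mm bore in the middle of its top and two upright pins 14 mm high, 45 mm either side along its y axis. A low foot with bolts (50 mm wide, 22 mm high) sticks out 20 mm at its -x and +x sides. Origin: centre of the underside, on the bench; z up.
- bore (a point): Centre of the fixture's bore mouth, on the fixture's top face (60 mm above the bench), under the cover plate at the start; axes as the fixture's.
- mat: Black rubber mat fixed to the bench, 170 mm (x) x 150 mm (y), 4 mm thick. Origin: centre of its underside; z up. The mat and the fixture may stand in either of two areas, left or middle of the bench.
- rack: Fixed dark steel sloping block, 240 mm long (y), with three bores in a row. The bores lean 35 degrees from vertical, mouths towards the rack's -x side (roughly towards the robot). Mouths 72 mm above the bench at x = 0, y = -75, 0 and +75 mm; bores 18 mm dia, 54 mm deep. Origin: on the bench under the middle mouth; z up.
- arbor: Steel arbor with the long straight round head, about 360 g, 122 mm long. From the tip: shank 16 mm dia, 50 mm long; collar 34 mm dia, 6 mm; head 24 mm dia, 66 mm. It stands loosely in any of the rack's bores, collar on the rack's face, head out, leaning 35 degrees with the bores. Origin: centre of the shank's tip; z along it from tip to head; x and y mean nothing.
- arbor_head (a point): Centre of the end face of the arbor's head, 122 mm from the tip.
- arbor_ball: Bystander in another bore of the rack: arbor with a 30 mm ball head, 95 mm long in all, same shank and collar. Origin: tip; z from tip to head.
- arbor_disc: Bystander in another bore of the rack: arbor with a short flat disc head, 48 mm dia, 80 mm long in all, same shank and collar. Origin: tip; z from tip to head.
- wrench: Bystander: steel spanner 160 mm long, lying on the bench. Origin: middle of its underside.
- can: Bystander: spray can, 52 mm dia, 140 mm high, standing. Origin: centre of its underside; z up.
- jar: Bystander: white jar, 60 mm dia, 90 mm high, standing. Origin: centre of its underside; z up.
- gauge_block: Bystander: steel block 75 x 50 x 25 mm lying on the bench. Origin: centre of its underside.
- caliper: Bystander: digital caliper, 190 mm long, lying flat on the bench. Origin: underside of its beam's middle.
Things that resemble listed ones, but are neither listed nor needed, are in the scene too. There is more than one size of the cover; the one meant has the size given above.

How it is judged:
By the outcome, as a careful person would: the job done as asked, in the order asked, and still so for the second after the job is handed in, while the arm keeps its last pose, push and grip.
It also fails if it takes over 58 s, if anything falls off the work surface, if the arm or the gripper's body presses on something with over 40 N, if the wrist force passes 120 N, or if a joint passes its speed limit or range.

## Robot

A 7-joint arm with a two-finger parallel gripper is mounted at the origin on the work surface. World frame = base frame: x ahead of the robot, y to its left, z up, the work surface at z = 0. Lengths are in m, angles in rad, forces in N, time in s.
With the tool pointing down it reaches from about 0.425 to 0.875 m from the base axis. Payload 8.4 kg.
Tool frame: the origin (TCP) lies on the centre line of the jaws, within the pads' length; the fingertips stand 17 mm ahead of it and the grasp point (between the pads) lies 2 mm behind it; z points along the fingers, y is the direction in which the jaws open and shut (so a half turn about z gives the same grasp; the last joint's range is limited). The gripper opens to 85 mm and grips with 20 to 120 N. Pads are 22 mm wide; open, the fingers measure 114 mm over their backs; the gripper's body (76 mm by 85 mm) begins 54 mm behind the grasp point. The pads swing forward as they close: fully open they stand 13 mm farther back than shut.
Start: joints at [1.227, 0.333, 0.04, 1.465, -0.013, 1.343, -0.059], TCP at [0.158, -0.631, 0.248] pointing down, gripper open.
Joint ranges: [-2.58, 2.58], [-0.38, 2.09], [-1.3, 1.39], [0.25, 2.4], [-1.5, 4.64], [0.08, 2.09], [-2.65, 2.65]. Speed limits (rad/s): [2.22, 2.22, 2.79, 2.79, 3.14, 3.14, 3.14].

## Interface

Orientations are given as a unit quaternion [w, x, y, z].
In Python, from station import robot, imaging, job gives the robot as it stands.
- The arm moves only by the tool jog_arm, never from a script. Its argument "steps" is a list of rows, each an object with "xyz": the shift along the tool's x, y, z in cm, a list of three; "spin": the turn about the tool's z in degrees; "gripper": the finger opening in cm, from 0 to 8.54. A call has 1 to 5 rows; each row is the pose to reach, as a shift and turn from the pose commanded when the call began, along the tool's axes at that moment; what a row does not reach only later rows make up. A row lasts 1/12 s, in which the tool goes at most 41.7 mm and 7.16 degrees, less where a joint would pass 70% of its speed; a pose out of reach is approached as far as the arm can. A call with a gripper value outside its range is refused whole. The fingers move at their own pace and stop on an object; "grip_force" is the grip in N (left out, the last holds). Time passes only in rows, so rows that repeat a pose let the fingers close. It gives the time, the measured TCP pose, the force and the opening at its end, in the units of the state.
- robot.get_state(): the state, without advancing time (a new reading comes with each control period).
- imaging.grab_frame(name): name is "scene" or "side" or "wrist"; returns (picture, depth): 400x640x3 uint8, red, green, blue; 400x640 float32, m along the optical axis (not along the pixel's ray), 0 where there is no reading.
- imaging.get_calibration(name): a dict with "fov_y" (degrees; the focal length in pixels is half the picture's height over the tangent of half this angle, whatever the lens; pixels are square), "cx", "cy" (the principal point, pixels), "rvec" (rotation vector, rad) and "tvec" (3), from world to camera coordinates, as OpenCV has them. Camera axes: x right, y down, z forward; pixel columns grow to the right and rows downward; lengths in m; the calibration is good to about 2 mm. The wrist camera is an equidistant fisheye: a pixel r from the principal point sees the ray r / f radians off the axis. A picture is of the moment at which its call begins: read the wrist's pose just before it. get_calibration takes no time and is no camera call; for the wrist camera it gives the pose at the moment of the call.
- job.job_done(): hands the job in, once; it reports no verdict.
The state is a dict: "time": time; "qpos": joint angles; "joint_velocities": joint speeds; "joint_torque": joint torques, N m; "ee_pos": TCP position; "orientation": TCP orientation; "ft_force": force on the tool from outside, world axes, zero at the start; "wrist_torque": the same for the moment, N m; "opening": opening from 0.0 (shut) to 1.0 (fully open).
Only numpy, scipy, OpenCV 4.12 (cv2) and the standard library are available. Lean on these libraries where they do the work, as an engineer would, in place of code of your own. Each camera call takes 0.05 s, during which the arm holds its last target.

## Working session

There is one attempt and no reset: what is moved stays moved. The work goes in short steps, Python scripts to look and compute and a tool call to move; the robot and the scene stay as the last step left them, time stands still between calls to the robot, and variables do not carry over. Pictures are saved under pics/ and viewed, and the job is handed in when it is done.

Besides the shell and the picture viewer there is one more tool, called after ">>>" as name(argument=value, ...), one argument or row to a line, values as JSON. jog_arm: Moves the arm, as the interface text tells. Its arguments: {"type":"object","properties":{"steps":{"type":"array"},"grip_force":{"type":"number"}},"required":["steps"]}

```bash
ls; mkdir -p pics; cat > h.py <<'E'
from station import robot, imaging, job
import numpy as np, cv2
from scipy.spatial.transform import Rotation as R
E
python3 - <<'E'
from h import *
for n in ["scene","side"]:
    p,d=imaging.grab_frame(n); c=imaging.get_calibration(n)
    cv2.imwrite(f"pics/{n}0.png",p[:,:,::-1]); np.savez(f"{n}0.npz",p=p,d=d,**{k:np.array(v) for k,v in c.items()})
    print(n,c)
print(robot.get_state())
E
```

```text
pics
scene {'fov_y': 48.14917887134248, 'cx': 314.80622861914753, 'cy': 200.53042401623944, 'rvec': array([ 2.21327883,  1.20229314, -0.44037558]), 'tvec': array([-0.21268601, -0.31142491,  1.72081079])}
side {'fov_y': 42.77763335514015, 'cx': 320.0998413417534, 'cy': 203.3726760089846, 'rvec': array([ 0.73081688, -2.7336011 ,  0.95924647]), 'tvec': array([0.4107123 , 0.30259682, 1.31550914])}
{'time': 0.1, 'qpos': array([ 1.22679555,  0.33384937,  0.03987086,  1.46619839, -0.01340655,
        1.34330912, -0.05849234]), 'joint_velocities': array([-0.00047269, -0.0021666 , -0.00093   , -0.00285152,  0.00083583,
        0.00040184, -0.00022695]), 'joint_torque': array([ 4.00837278e-03, -6.60019970e+01,  1.37053393e+00, -4.06478906e+01,
        1.73351204e-02,  8.88917508e-03,  3.04182424e-05]), 'ee_pos': array([ 0.15741946, -0.63023888,  0.24749664]), 'orientation': array([-7.36442772e-04,  9.92518589e-01,  1.22091317e-01, -1.37382442e-04]), 'ft_force': array([ 0.02015109, -0.10786618,  0.86522927]), 'wrist_torque': array([-0.04738022, -0.01010859, -0.03078119]), 'opening': 1.000665318753657}
```

View pics/scene0.png

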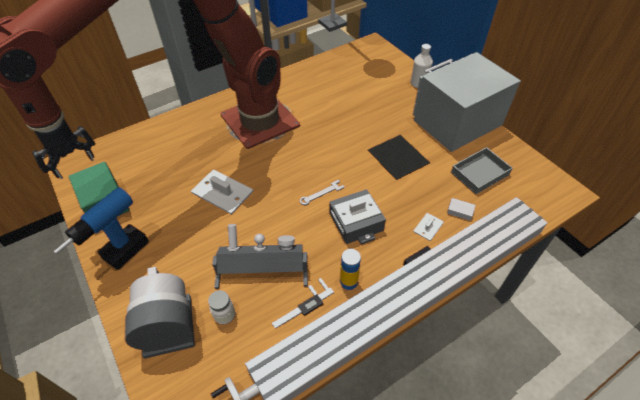

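View pics/side0.png

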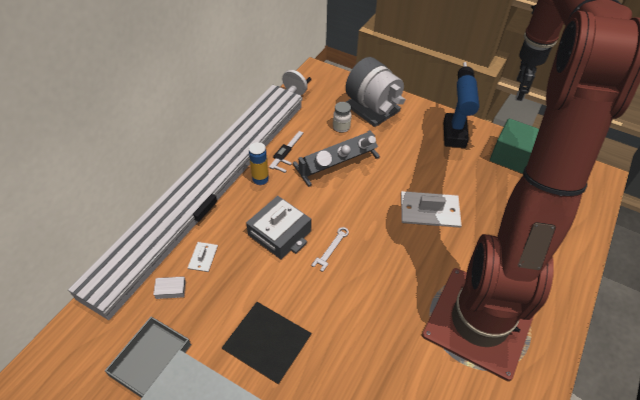

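```bash
python3 - <<'E'
from h import *
for n,(u0,u1,v0,v1),o in [("scene",(310,410,170,250),"a"),("scene",(200,320,215,295),"b"),("side",(235,325,190,260),"c"),("side",(285,385,125,190),"d")]:
    z=np.load(n+"0.npz"); p=z['p'][v0:v1,u0:u1,::-1]
    s=390/p.shape[1]
    p=cv2.resize(p,(390,int(p.shape[0]*s)),interpolation=cv2.INTER_CUBIC)
    cv2.imwrite(f"/tmp/{o}.png",p)
im=[cv2.imread(f"/tmp/{o}.png") for o in "abcd"]
im=[cv2.copyMakeBorder(i,0,314-i.shape[0],0,5,cv2.BORDER_CONSTANT) for i in im]
im=np.vstack([np.hstack(im[:2]),np.hstack(im[2:])])[:600]
cv2.imwrite("pics/crops.png",im); print(im.shape)
E
```

```text
(600, 790, 3)
```

View pics/crops.png

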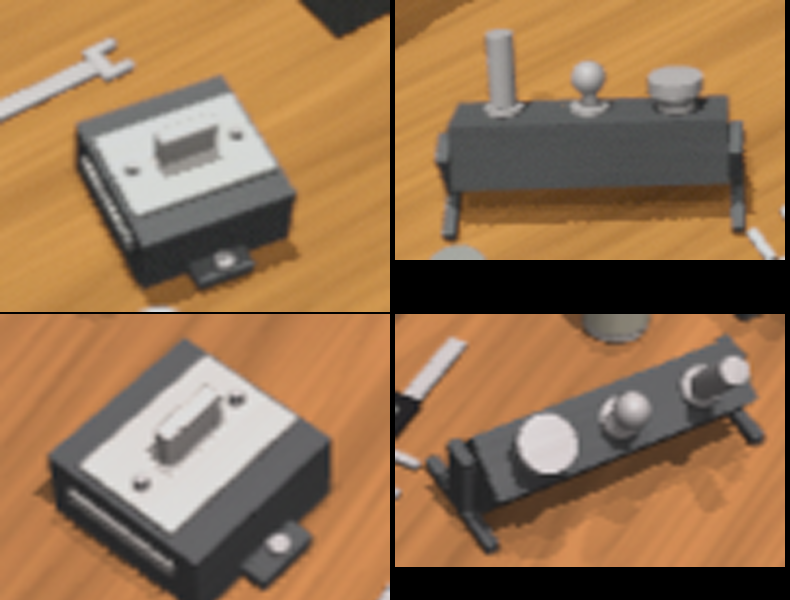

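The arbor candidates stand in the rack. In the scene view they are the long straight head (233,237), the ball (260,240) and the disc (287,242), so the one at (233,237) is meant. The covers are one seated on the fixture (357,212), a bigger loose one (222,190) and a small loose one (428,226). The seated one should be 80x120, and I'll measure it.

```bash
cat >> h.py <<'E'
def cloud(z):
    h=z['p'].shape[0]; f=h/2/np.tan(np.radians(float(z['fov_y']))/2)
    v,u=np.mgrid[:400,:640]; d=z['d']
    c=np.stack([(u-float(z['cx']))/f*d,(v-float(z['cy']))/f*d,d],-1)
    r=R.from_rotvec(z['rvec']).as_matrix()
    w=(c-z['tvec'])@r
    w[d<=0]=np.nan
    return w
def proj(z,P):
    f=200/np.tan(np.radians(float(z['fov_y']))/2)
    c=np.atleast_2d(P)@R.from_rotvec(z['rvec']).as_matrix().T+z['tvec']
    return np.stack([c[:,0]/c[:,2]*f+float(z['cx']),c[:,1]/c[:,2]*f+float(z['cy'])],-1)
E
python3 - <<'E'
from h import *
def rect(P):
    r=cv2.minAreaRect((P[:,:2]*1000).astype(np.float32)); return np.round(r[0],1),np.round(r[1],1),round(r[2],1)
for n in ["scene","side"]:
    z=np.load(n+"0.npz"); w=cloud(z); p=z['p'].astype(int)
    print(n)
    for u,v in ([(357,212),(399,157),(320,195),(233,227),(260,238),(287,240),(222,190),(428,226),(350,262),(262,265)] if n=="scene" else [(280,214),(268,342),(330,250),(371,143),(323,158),(430,203),(259,165)]): print((u,v),np.round(w[v,u],4))
    c=w[212,357] if n=="scene" else w[214,280]
    near=(np.hypot(w[...,0]-c[0],w[...,1]-c[1])<.11)
    g=p.mean(-1)
    A=w[near&(abs(w[...,2]-.066)<.006)&(g>150)]; print("plate",rect(A),A[:,2].mean(),len(A))
    A=w[near&(w[...,2]>.088)&(w[...,2]<.12)]; print("rib",rect(A),np.median(A[:,2]),A.mean(0),len(A))
    A=w[near&(abs(w[...,2]-.062)<.01)]; print("top",rect(A))
    m=w[157,399] if n=="scene" else w[342,268]
    A=w[(np.hypot(w[...,0]-m[0],w[...,1]-m[1])<.16)&(g<50)&(abs(w[...,2])<.02)]; print("mat",rect(A),np.median(A[:,2]))
E
```

```text
scene
(357, 212) [0.6035 0.0183 0.0624]
(399, 157) [0.4518 0.3166 0.0018]
(320, 195) [ 0.4452 -0.0126  0.0035]
(233, 227) [ 0.4967 -0.3342  0.1304]
(260, 238) [ 0.5557 -0.2836  0.108 ]
(287, 240) [ 0.5995 -0.2225  0.1027]
(222, 190) [ 0.2654 -0.2789  0.0247]
(428, 226) [0.7452 0.1844 0.0279]
(350, 262) [ 0.7701 -0.131   0.1392]
(262, 265) [ 0.6045 -0.3101  0.0553]
plate (array([593. ,  25.4]), array([124.5,  86.1]), 79.2) 0.06528153246120744 636
rib (array([594.3,  22.9]), array([50.1, 17. ]), 81.7) 0.095540215321467 [0.59571635 0.02069253 0.09529665] 81
top (array([594.4,  22.9]), array([131.5, 135.1]), 79.7)
mat (array([446.2, 317.9]), array([147.8, 170.3]), 86.3) 0.002931623438771893
side
(280, 214) [0.5833 0.0297 0.1011]
(268, 342) [ 0.44    0.3198 -0.0011]
(330, 250) [0.4359 0.0083 0.0076]
(371, 143) [ 0.4815 -0.3221  0.1225]
(323, 158) [ 0.5899 -0.2213  0.0907]
(430, 203) [ 0.2506 -0.259   0.0473]
(259, 165) [ 0.7371 -0.0963  0.0955]
plate (array([594.7,  23.4]), array([125.4,  84.6]), 80.3) 0.06611702745706842 788
rib (array([591.1,  26.3]), array([52.2, 16.3]), 82.3) 0.09694420427053473 [0.59107656 0.02803152 0.09641999] 99
top (array([593.,  26.]), array([135.3, 133.8]), 80.0)
mat (array([445. , 319.4]), array([149.3, 170.7]), 88.6) 0.004406495558927794
```

```bash
python3 - <<'E'
from h import *
from scipy.optimize import least_squares
Z={n:np.load(n+"0.npz") for n in ["scene","side"]}
W=[]
for n,(u0,u1,v0,v1) in {"scene":(205,315,215,290),"side":(290,385,120,190)}.items():
    w=cloud(Z[n])[v0:v1,u0:u1].reshape(-1,3); w=w[np.isfinite(w[:,0])]; W.append(w)
# rack model: row face plane: normal n=(-sin35*cos y, -sin35*sin y, cos35) through (x0,y0,.072)
w=np.vstack(W)
def model(q):
    x,y,t=q; ax=np.array([-np.sin(np.radians(35))*np.cos(t),-np.sin(np.radians(35))*np.sin(t),np.cos(np.radians(35))])
    yy=np.array([-np.sin(t),np.cos(t),0]); return np.array([x,y,.072]),ax,yy
def res(q,pts):
    o,ax,yy=model(q); ex=np.cross(yy,ax)
    d=pts-o; s=d@ax; l=d@yy; m=d@ex   # s height over face
    r=[]
    face=np.abs(s)
    def cyl(l0,r0,a,b,):
        rho=np.hypot(l-l0,m); return np.hypot(np.abs(rho-r0)*((s>a)&(s<b)) , 0)+10*((s<=a)|(s>=b))
    # long head (both ends candidates handled by sign): at -75
    D=np.stack([cyl(-.075,.012,.01,.072),cyl(-.075,.017,0,.006),np.hypot(np.maximum(np.hypot(l+.075,m)-.012,0),s-.072),
      np.abs(np.sqrt(l**2+m**2+(s-.030)**2)-.015),cyl(.075,.024,.015,.03),np.hypot(np.maximum(np.hypot(l-.075,m)-.024,0),s-.03),
      face+np.maximum(np.abs(l)-.12,0)])
    return np.minimum(D.min(0),.01)
best=None
for a in [-.9,-.75,-.6,-.45,-.3]:
    s=least_squares(res,[.56,-.28,a],args=(w[w[:,2]>.06],),loss='soft_l1',f_scale=.002,x_scale=[.01,.01,.1],diff_step=1e-3)
    print(s.x,s.cost)
    if best is None or s.cost<best.cost: best=s
o,ax,yy=model(best.x); h=o-.075*yy
print("axis",ax,"mouth",h,"head",h+ax*.072,"yaw deg",np.degrees(best.x[2]))
for i,n in enumerate(Z):
    r=least_squares(res,best.x,args=(W[i][W[i][:,2]>.06],),loss='soft_l1',f_scale=.002,x_scale=[.01,.01,.1],diff_step=1e-3); print(n,r.x)
    z=Z[n]; s=6; u0,v0=(200,210) if n=="scene" else (285,115)
    img=cv2.resize(z['p'][v0:v0+85,u0:u0+125,::-1],None,fx=s,fy=s,interpolation=cv2.INTER_CUBIC)
    ex=np.cross(yy,ax); th=np.linspace(0,6.28,40)
    def circ(l,rad,sh):
        P=o+l*yy+sh*ax+rad*(np.cos(th)[:,None]*ex+np.sin(th)[:,None]*yy); q=((proj(z,P)-[u0,v0]+.5)*s).astype(np.int32); cv2.polylines(img,[q],True,(0,255,0),1)
    circ(-.075,.012,.072);circ(-.075,.012,.006);circ(-.075,.017,0);circ(0,.015,.03);circ(.075,.024,.03);circ(.075,.017,0)
    cv2.imwrite(f"pics/fit_{n}.png",img)
E
```

```text
[ 0.56190942 -0.29327649 -0.55453254] 0.02127666807222962
[ 0.5619325  -0.29320847 -0.55422277] 0.02127702197036252
[ 0.5617997  -0.29346956 -0.55447228] 0.02127857595129879
[ 0.56193294 -0.29323013 -0.55441183] 0.021276966432002095
[ 0.56190873 -0.29320803 -0.55875485] 0.0213261119145388
axis [-0.4876241   0.30201435  0.81915204] mouth [ 0.52241848 -0.35703749  0.072     ] head [ 0.48730954 -0.33529246  0.13097895] yaw deg -31.772374098661697
scene [ 0.56252335 -0.29412058 -0.55609156]
side [ 0.56077668 -0.29230365 -0.55338748]
```

View pics/fit_scene.png

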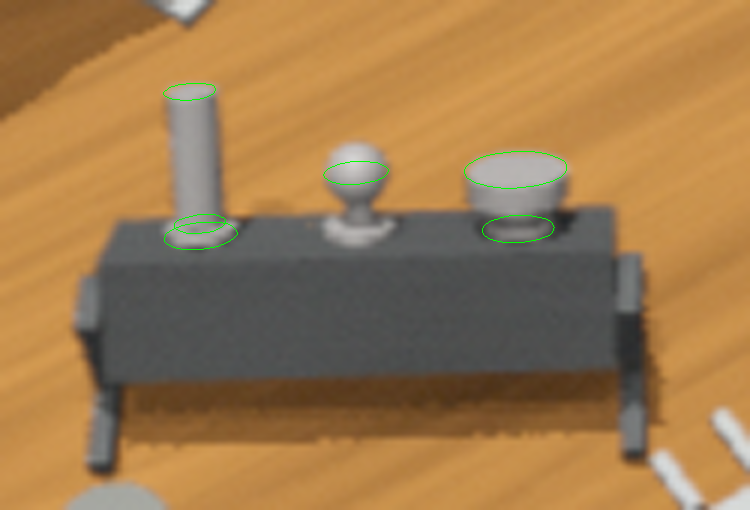

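View pics/fit_side.png

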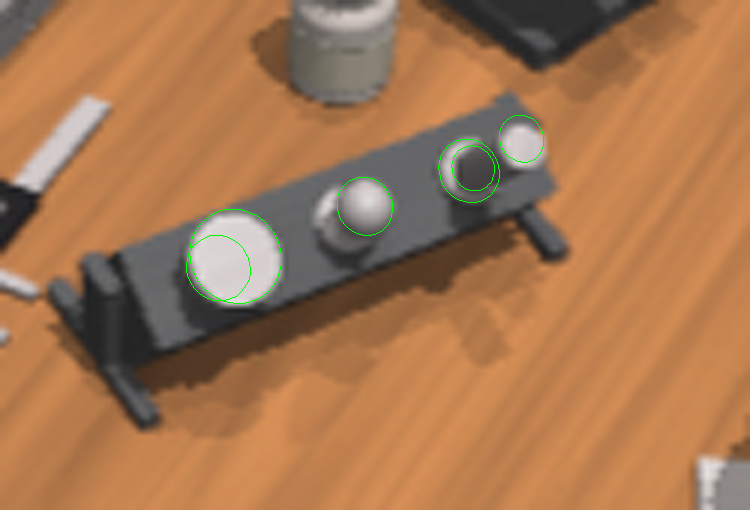

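```bash
cat >> h.py <<'E'
def go(xyz,ang=None):
    """print delta in tool axes (cm) and spin (deg) to put TCP at xyz, tool y at world angle ang deg (mod 180 nearest)"""
    s=robot.get_state(); w,x,y,z=s['orientation']; T=R.from_quat([x,y,z,w]).as_matrix()
    d=T.T@(np.array(xyz)-s['ee_pos'])*100
    a=np.degrees(np.arctan2(T[1,1],T[0,1])); 
    sp=None if ang is None else -((ang-a+90)%180-90)
    print("t",round(s['time'],2),"pos",np.round(s['ee_pos'],4),"ya",round(a,1),"tilt",round(np.degrees(np.arccos(-T[2,2])),2),"F",np.round(s['ft_force'],1),"open",round(s['opening'],3),"q",np.round(s['qpos'],2))
    print("delta cm",np.round(d,2),"spin",sp)
E
python3 - <<'E'
from h import *
for n in ["scene","side"]:
    w=cloud(np.load(n+"0.npz")).reshape(-1,3); w=w[np.isfinite(w[:,0])]
    a=np.array([.157,-.63]);b=np.array([.594,.024]);u=(b-a)/np.linalg.norm(b-a)
    t=(w[:,:2]-a)@u; c=abs((w[:,:2]-a)@[-u[1],u[0]])
    for k in np.arange(0,.85,.08):
        m=(t>k)&(t<k+.08)&(c<.09)&(w[:,2]<.6); print(n,round(k,2),np.round(np.percentile(w[m,2],99.5),3) if m.any() else None)
go([.5935,.0245,.25],-10)
E
```

```text
scene 0.0 0.599
scene 0.08 0.599
scene 0.16 0.006
scene 0.24 0.011
scene 0.32 0.013
scene 0.4 0.011
scene 0.48 0.006
scene 0.56 0.01
scene 0.64 0.062
scene 0.72 0.099
scene 0.8 0.097
side 0.0 0.542
side 0.08 0.217
side 0.16 0.007
side 0.24 0.01
side 0.32 0.013
side 0.4 0.011
side 0.48 0.007
side 0.56 0.01
side 0.64 0.063
side 0.72 0.1
side 0.8 0.097
t 0.1 pos [ 0.1574 -0.6302  0.2475] ya -76.0 tilt 0.09 F [ 0.  -0.1  0.9] open 1.001 q [ 1.23  0.33  0.04  1.47 -0.01  1.34 -0.06]
delta cm [ 58.18 -52.95  -0.18] spin -65.97437231052311
```

>>> jog_arm(
  steps=[
    {"xyz":[2.9,-2.6,0],"spin":-6},
    {"xyz":[5.8,-5.2,0],"spin":-12},
    {"xyz":[8.7,-7.8,0],"spin":-18},
    {"xyz":[11.6,-10.4,0],"spin":-24},
    {"xyz":[14.5,-13,0],"spin":-30},
  ],
)

```text
$.steps[0]: bad value
```

```bash
python3 -c "
from h import *
go([.5935,.0245,.25],-10)"
```

```text
t 0.1 pos [ 0.1574 -0.6302  0.2475] ya -76.0 tilt 0.09 F [ 0.  -0.1  0.9] open 1.001 q [ 1.23  0.33  0.04  1.47 -0.01  1.34 -0.06]
delta cm [ 58.18 -52.95  -0.18] spin -65.97437231052311
```

Each row seems to need all three fields.

>>> jog_arm(
  steps=[
    {"xyz":[2.9,-2.6,0],"spin":-6,"gripper":5},
    {"xyz":[5.8,-5.2,0],"spin":-12,"gripper":5},
    {"xyz":[8.7,-7.8,0],"spin":-18,"gripper":5},
    {"xyz":[11.6,-10.4,0],"spin":-24,"gripper":5},
    {"xyz":[14.5,-13,0],"spin":-30,"gripper":5},
  ],
)

```text
time: 0.52
ee_pos: [0.2673, -0.4675, 0.2479]
orientation: [-0.0, 0.926, 0.377, -0.0]
ft_force: [0.4, -0.1, -0.2]
opening: 0.583
```

```bash
python3 -c "
from h import *
go([.5935,.0245,.25],-10)"
```

```text
t 0.52 pos [ 0.2673 -0.4675  0.2479] ya -45.7 tilt 0.04 F [ 0.4 -0.1 -0.2] open 0.583 q [ 1.09  0.12 -0.13  1.73  0.02  1.3   0.16]
delta cm [ 57.71 -12.41  -0.2 ] spin -35.68563289876198
```

>>> jog_arm(
  steps=[
    {"xyz":[3.8,-0.8,0],"spin":-6,"gripper":5},
    {"xyz":[7.6,-1.6,0],"spin":-12,"gripper":5},
    {"xyz":[11.4,-2.4,0],"spin":-18,"gripper":5},
    {"xyz":[15.2,-3.2,0],"spin":-24,"gripper":5},
    {"xyz":[19,-4,0],"spin":-30,"gripper":5},
  ],
)

```text
time: 0.93
ee_pos: [0.376, -0.3067, 0.2482]
orientation: [-0.0, 0.797, 0.604, -0.0]
ft_force: [1.2, -0.9, -0.3]
opening: 0.58
```

```bash
python3 -c "
from h import *
go([.5935,.0245,.2],-10)"
```

```text
t 0.93 pos [ 0.376  -0.3067  0.2482] ya -15.7 tilt 0.02 F [ 1.2 -0.9 -0.3] open 0.58 q [ 0.91  0.01 -0.32  1.84  0.01  1.29  0.32]
delta cm [37.77 11.99  4.81] spin -5.685422466133815
```

>>> jog_arm(
  steps=[
    {"xyz":[3.8,1.2,0],"spin":-5.7,"gripper":5},
    {"xyz":[7.6,2.4,0],"spin":-5.7,"gripper":5},
    {"xyz":[11.4,3.6,0],"spin":-5.7,"gripper":5},
    {"xyz":[15.2,4.8,0],"spin":-5.7,"gripper":5},
    {"xyz":[19,6,0],"spin":-5.7,"gripper":5},
  ],
)

```text
time: 1.35
ee_pos: [0.486, -0.1406, 0.2483]
orientation: [0.0, 0.768, 0.641, -0.0]
ft_force: [1.3, -0.5, -0.5]
opening: 0.582
```

```bash
python3 -c "
from h import *
go([.5935,.0245,.2],-10)"
```

```text
t 1.35 pos [ 0.486  -0.1406  0.2483] ya -10.3 tilt 0.01 F [ 1.3 -0.5 -0.5] open 0.582 q [ 0.69  0.07 -0.52  1.79  0.04  1.29 -0.01]
delta cm [18.17  7.63  4.83] spin -0.2916174361030244
```

>>> jog_arm(
  steps=[
    {"xyz":[3.8,1.6,1],"spin":0,"gripper":5},
    {"xyz":[7.6,3.2,2],"spin":0,"gripper":5},
    {"xyz":[11.4,4.8,3],"spin":0,"gripper":5},
    {"xyz":[15.2,6.4,4],"spin":0,"gripper":5},
    {"xyz":[18.2,7.6,4.8],"spin":0,"gripper":5},
  ],
)

```text
time: 1.77
ee_pos: [0.5935, 0.0256, 0.1994]
orientation: [-0.0, 0.767, 0.641, 0.0]
ft_force: [0.5, -0.5, 0.5]
opening: 0.586
```

>>> jog_arm(
  steps=[
    {"xyz":[0,0,0],"spin":0,"gripper":5},
  ],
)

```text
time: 1.85
ee_pos: [0.5935, 0.0312, 0.198]
orientation: [-0.003, 0.765, 0.644, 0.001]
ft_force: [-1.7, -0.0, -0.1]
opening: 0.589
```

```bash
python3 -c "
from h import *
go([.5935,.0245,.2],-10)
c=imaging.get_calibration('wrist'); print(c)
p,d=imaging.grab_frame('wrist'); cv2.imwrite('pics/w1.png',p[:,:,::-1]); np.savez('w1.npz',p=p,d=d,**c)
"
```

```text
t 1.85 pos [0.5935 0.0312 0.198 ] ya -9.8 tilt 0.3 F [-1.7 -0.  -0.1] open 0.589 q [ 0.4   0.32 -0.64  1.64  0.19  1.24 -0.45]
delta cm [-0.66  0.12 -0.21] spin 0.19969920338377278
{'fov_y': 65.70646984690485, 'cx': 323.4411954289357, 'cy': 199.94448978244188, 'rvec': array([-2.8089234 ,  0.24083924,  0.04287893]), 'tvec': array([-0.5791038 ,  0.09990374,  0.37677125])}
```

View pics/w1.png

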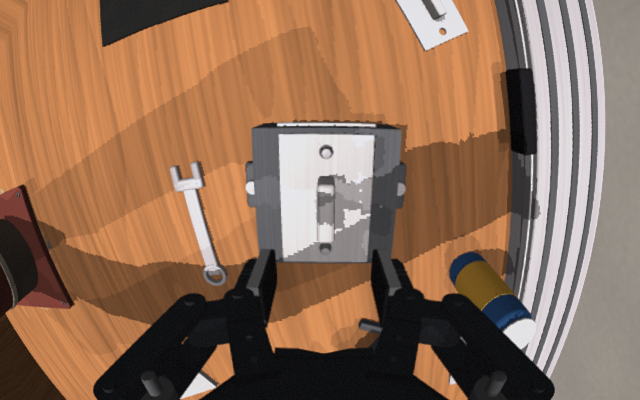

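>>> jog_arm(
  steps=[
    {"xyz":[0,0,0],"spin":0,"gripper":5},
    {"xyz":[0,0,0],"spin":0,"gripper":5},
  ],
)

```text
time: 2.07
ee_pos: [0.5925, 0.0218, 0.2002]
orientation: [0.0, 0.768, 0.64, -0.0]
ft_force: [0.1, 0.2, 0.0]
opening: 0.585
```

```bash
cat >> h.py <<'E'
def wray(z,u,v,zw):
    f=200/np.tan(np.radians(float(z['fov_y']))/2); dx,dy=u-float(z['cx']),v-float(z['cy']); r=np.hypot(dx,dy); t=r/f
    c=np.array([np.sin(t)*dx/r,np.sin(t)*dy/r,np.cos(t)]); M=R.from_rotvec(z['rvec']).as_matrix()
    o=-M.T@z['tvec']; d=M.T@c; return o+d*(zw-o[2])/d[2]
def wgrab(name):
    c=imaging.get_calibration('wrist'); p,d=imaging.grab_frame('wrist'); cv2.imwrite(f'pics/{name}.png',p[:,:,::-1]); z=dict(p=p,d=d,**c); np.savez(name+'.npz',**z); return z
E
python3 -c "
from h import *
go([.5935,.0245,.2],-10)
z=wgrab('w2')
cv2.imwrite('pics/w2c.png',cv2.resize(z['p'][110:280,240:410,::-1],(595,595),interpolation=cv2.INTER_CUBIC))
"
```

```text
t 2.07 pos [0.5925 0.0218 0.2002] ya -10.4 tilt 0.05 F [0.1 0.2 0. ] open 0.585 q [ 0.41  0.31 -0.63  1.65  0.19  1.25 -0.44]
delta cm [0.28 0.05 0.02] spin -0.35544425068212604
```

View pics/w2c.png

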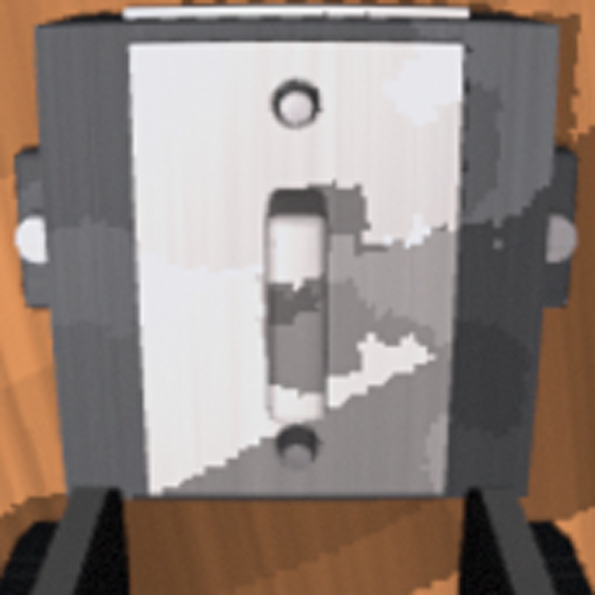

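```bash
python3 -c "
from h import *
z=np.load('w2.npz')
a=wray(z,324.3,140.3,.074);b=wray(z,324.9,239.4,.074);print(a,b,(a+b)/2,np.linalg.norm(a-b),np.degrees(np.arctan2(*(a-b)[1::-1])))
a=wray(z,324.9,171.4,.098);b=wray(z,324.9,230,.098);print(a,b,(a+b)/2,np.linalg.norm(a-b),np.degrees(np.arctan2(*(a-b)[1::-1])))
go([.5935,.0245,.2],-10)
"
```

```text
[0.60207888 0.06949562 0.074     ] [ 0.58663988 -0.01822393  0.074     ] [0.59435938 0.02563585 0.074     ] 0.0890678508839317 80.01794061366483
[0.59878985 0.04932414 0.098     ] [0.59014203 0.00169747 0.098     ] [0.59446594 0.0255108  0.098     ] 0.04840542048890061 79.7086338380075
t 2.12 pos [0.5925 0.0214 0.2005] ya -10.4 tilt 0.05 F [ 0.4 -0.1 -0.1] open 0.582 q [ 0.41  0.31 -0.63  1.65  0.19  1.25 -0.44]
delta cm [0.32 0.04 0.05] spin -0.39698165681483033
```

>>> jog_arm(
  steps=[
    {"xyz":[0.4,0.1,3],"spin":-0.4,"gripper":5},
    {"xyz":[0.4,0.1,6],"spin":-0.4,"gripper":5},
    {"xyz":[0.4,0.1,8.5],"spin":-0.4,"gripper":5},
    {"xyz":[0.4,0.1,10],"spin":-0.4,"gripper":5},
    {"xyz":[0.4,0.1,11],"spin":-0.4,"gripper":5},
  ],
)

```text
time: 2.53
ee_pos: [0.5933, 0.0249, 0.0887]
orientation: [-0.0, 0.766, 0.643, -0.001]
ft_force: [0.6, 0.8, -0.5]
opening: 0.587
```

>>> jog_arm(
  steps=[
    {"xyz":[0,0,0],"spin":0,"gripper":5},
    {"xyz":[0,0,0],"spin":0,"gripper":5},
  ],
)

```text
time: 2.7
ee_pos: [0.5946, 0.0261, 0.091]
orientation: [0.0, 0.766, 0.643, 0.0]
ft_force: [-0.4, 0.4, 0.8]
opening: 0.583
```

```bash
python3 -c "
from h import *
go([.5942,.0252,.09],-10)
"
```

```text
t 2.7 pos [0.5946 0.0261 0.091 ] ya -9.9 tilt 0.03 F [-0.4  0.4  0.8] open 0.583 q [ 0.37  0.42 -0.61  1.75  0.27  1.05 -0.5 ]
delta cm [-0.09 -0.03  0.1 ] spin 0.05264409685317162
```

>>> jog_arm(
  steps=[
    {"xyz":[0,0,0.1],"spin":0,"gripper":1},
    {"xyz":[0,0,0.1],"spin":0,"gripper":1},
    {"xyz":[0,0,0.1],"spin":0,"gripper":1},
    {"xyz":[0,0,0.1],"spin":0,"gripper":1},
    {"xyz":[0,0,0.1],"spin":0,"gripper":1},
  ],
  grip_force=60,
)

```text
time: 3.12
ee_pos: [0.5952, 0.0269, 0.0906]
orientation: [0.001, 0.765, 0.644, 0.001]
ft_force: [-1.2, 0.1, 7.1]
opening: 0.15
```

>>> jog_arm(
  steps=[
    {"xyz":[0,0,0],"spin":0,"gripper":1},
    {"xyz":[0,0,0],"spin":0,"gripper":1},
    {"xyz":[0,0,-0.3],"spin":0,"gripper":1},
    {"xyz":[0,0,-0.7],"spin":0,"gripper":1},
    {"xyz":[0,0,-1],"spin":0,"gripper":1},
  ],
)

```text
time: 3.53
ee_pos: [0.5943, 0.027, 0.0996]
orientation: [-0.0, 0.765, 0.644, -0.0]
ft_force: [0.4, -0.6, -1.3]
opening: 0.145
```

>>> jog_arm(
  steps=[
    {"xyz":[0,0,-1],"spin":0,"gripper":1},
    {"xyz":[0,0,-2.5],"spin":0,"gripper":1},
    {"xyz":[0,0,-4.5],"spin":0,"gripper":1},
    {"xyz":[0,0,-7],"spin":0,"gripper":1},
    {"xyz":[0,0,-9],"spin":0,"gripper":1},
  ],
)

```text
time: 3.95
ee_pos: [0.5945, 0.0271, 0.1916]
orientation: [0.0, 0.765, 0.644, 0.0]
ft_force: [1.0, 0.6, -1.4]
opening: 0.151
```

```bash
python3 -c "
from h import *
go([.4455,.3185,.19],-2.5)
p,d=imaging.grab_frame('scene');cv2.imwrite('pics/s1.png',cv2.resize(p[100:260,270:470,::-1],(800,640))[:600])
"
```

```text
t 3.95 pos [0.5945 0.0271 0.1916] ya -9.9 tilt 0.05 F [ 1.   0.6 -1.4] open 0.151 q [ 0.4   0.32 -0.63  1.65  0.2   1.23 -0.45]
delta cm [ 26.16 -19.67   0.15] spin -7.358729165842348
```

View pics/s1.png

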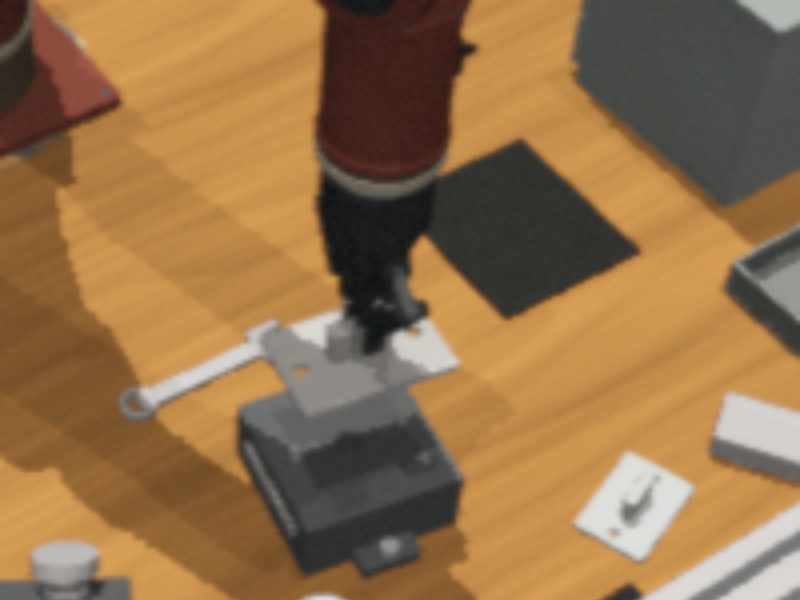

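The plate is lifted clear and level in the grip. Now I'll carry it to the mat.

>>> jog_arm(
  steps=[
    {"xyz":[1.5,-1.1,0],"spin":-0.7,"gripper":1},
    {"xyz":[4,-3,0],"spin":-1.5,"gripper":1},
    {"xyz":[6.8,-5.1,0],"spin":-3,"gripper":1},
    {"xyz":[9.6,-7.2,0],"spin":-4.5,"gripper":1},
    {"xyz":[12.4,-9.3,0],"spin":-6,"gripper":1},
  ],
)

```text
time: 4.42
ee_pos: [0.5228, 0.1664, 0.1894]
orientation: [0.0, 0.73, 0.683, -0.0]
ft_force: [1.0, 0.7, -1.8]
opening: 0.151
```

```bash
python3 -c "
from h import *
go([.4455,.3185,.12],-2.5)
"
```

```text
t 4.42 pos [0.5228 0.1664 0.1894] ya -3.8 tilt 0.01 F [ 1.   0.7 -1.8] open 0.151 q [ 0.26  0.25 -0.74  1.76  0.18  1.2  -0.6 ]
delta cm [14.66 -8.72  6.94] spin -1.3040167225710917
```

>>> jog_arm(
  steps=[
    {"xyz":[3.2,-1.9,1.5],"spin":-1.3,"gripper":1},
    {"xyz":[6.4,-3.8,3],"spin":-1.3,"gripper":1},
    {"xyz":[9.6,-5.7,5],"spin":-1.3,"gripper":1},
    {"xyz":[12.6,-7.5,6.2],"spin":-1.3,"gripper":1},
    {"xyz":[14.6,-8.7,6.9],"spin":-1.3,"gripper":1},
  ],
)

```text
time: 4.83
ee_pos: [0.4437, 0.3195, 0.1191]
orientation: [-0.001, 0.722, 0.692, -0.001]
ft_force: [0.2, 0.5, -1.6]
opening: 0.152
```

>>> jog_arm(
  steps=[
    {"xyz":[0,0,0],"spin":0,"gripper":1},
    {"xyz":[0,0,0],"spin":0,"gripper":1},
    {"xyz":[0,0,0],"spin":0,"gripper":1},
  ],
)

```text
time: 5.08
ee_pos: [0.4474, 0.316, 0.1205]
orientation: [0.0, 0.723, 0.691, -0.0]
ft_force: [0.3, 0.3, -1.5]
opening: 0.153
```

```bash
python3 -c "
from h import *
go([.4455,.3185,.036],-2.5)
z=wgrab('w3')
"
```

```text
t 5.08 pos [0.4474 0.316  0.1205] ya -2.6 tilt 0.03 F [ 0.3  0.3 -1.5] open 0.153 q [-0.01  0.34 -0.8   1.83  0.27  1.08 -0.96]
delta cm [ 0.24 -0.2   8.45] spin -0.0790745864553628
```

View pics/w3.png

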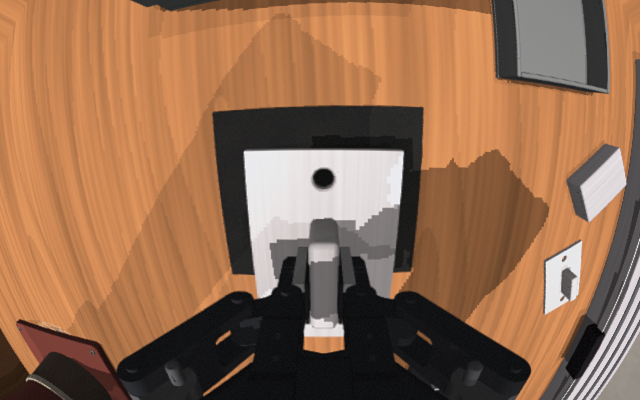

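>>> jog_arm(
  steps=[
    {"xyz":[0.4,-0.2,2],"spin":0,"gripper":1},
    {"xyz":[0.4,-0.2,4],"spin":0,"gripper":1},
    {"xyz":[0.4,-0.2,6],"spin":0,"gripper":1},
    {"xyz":[0.4,-0.2,7.3],"spin":0,"gripper":1},
    {"xyz":[0.4,-0.2,8],"spin":0,"gripper":1},
  ],
)

```text
time: 5.55
ee_pos: [0.4456, 0.319, 0.0389]
orientation: [0.0, 0.724, 0.69, -0.001]
ft_force: [-0.7, -0.2, -1.7]
opening: 0.15
```

>>> jog_arm(
  steps=[
    {"xyz":[0,0,0.1],"spin":0,"gripper":1},
    {"xyz":[0,0,0.2],"spin":0,"gripper":1},
    {"xyz":[0,0,0.3],"spin":0,"gripper":1},
  ],
)

```text
time: 5.8
ee_pos: [0.4461, 0.321, 0.0383]
orientation: [0.0, 0.723, 0.691, 0.001]
ft_force: [0.3, 0.5, -2.0]
opening: 0.149
```

```bash
python3 -c "
from h import *
go([.4455,.3185,.0345],-2.5)
"
```

```text
t 5.8 pos [0.4461 0.321  0.0383] ya -2.6 tilt 0.09 F [ 0.3  0.5 -2. ] open 0.149 q [-0.07  0.45 -0.75  1.89  0.38  0.94 -1.05]
delta cm [-0.25 -0.04  0.38] spin -0.1013006402103116
```

>>> jog_arm(
  steps=[
    {"xyz":[0,0,0.1],"spin":0,"gripper":1},
    {"xyz":[0,0,0.2],"spin":0,"gripper":1},
    {"xyz":[0,0,0.3],"spin":0,"gripper":1},
    {"xyz":[0,0,0.3],"spin":0,"gripper":1},
  ],
)

```text
time: 6.13
ee_pos: [0.4455, 0.3208, 0.0346]
orientation: [0.0, 0.723, 0.691, 0.0]
ft_force: [0.4, 0.4, -1.5]
opening: 0.152
```

>>> jog_arm(
  steps=[
    {"xyz":[0,0,0.1],"spin":0,"gripper":1},
    {"xyz":[0,0,0.1],"spin":0,"gripper":1},
  ],
)

```text
time: 6.3
ee_pos: [0.4456, 0.3208, 0.0345]
orientation: [0.0, 0.723, 0.691, 0.0]
ft_force: [-4.0, -4.1, 12.7]
opening: 0.156
```

>>> jog_arm(
  steps=[
    {"xyz":[0,0,0.1],"spin":0,"gripper":1},
    {"xyz":[0,0,0.1],"spin":0,"gripper":1},
  ],
)

```text
time: 6.47
ee_pos: [0.4456, 0.3208, 0.0345]
orientation: [0.001, 0.723, 0.691, 0.0]
ft_force: [-7.7, -8.2, 25.9]
opening: 0.142
```

>>> jog_arm(
  steps=[
    {"xyz":[0,0,-0.15],"spin":0,"gripper":1},
    {"xyz":[0,0,-0.15],"spin":0,"gripper":1.8},
    {"xyz":[0,0,-0.15],"spin":0,"gripper":2.5},
    {"xyz":[0,0,-0.15],"spin":0,"gripper":4},
    {"xyz":[0,0,-0.15],"spin":0,"gripper":4},
  ],
)

```text
time: 6.88
ee_pos: [0.4453, 0.3207, 0.0337]
orientation: [-0.0, 0.723, 0.691, -0.0]
ft_force: [-0.9, -0.4, -0.1]
opening: 0.471
```

>>> jog_arm(
  steps=[
    {"xyz":[0,0,-1.5],"spin":0,"gripper":4},
    {"xyz":[0,0,-4],"spin":0,"gripper":4},
    {"xyz":[0,0,-8],"spin":0,"gripper":4},
    {"xyz":[0,0,-12],"spin":0,"gripper":4},
    {"xyz":[0,0,-16],"spin":0,"gripper":4},
  ],
)

```text
time: 7.3
ee_pos: [0.4447, 0.3206, 0.1953]
orientation: [-0.0, 0.723, 0.691, -0.0]
ft_force: [2.0, 0.3, -0.7]
opening: 0.47
```

```bash
python3 -c "
from h import *
go([.4956,-.3404,.19],58.2)
z=wgrab('w4')
"
```

```text
t 7.3 pos [0.4447 0.3206 0.1953] ya -2.5 tilt 0.06 F [ 2.   0.3 -0.7] open 0.47 q [ 0.02  0.26 -0.83  1.75  0.2   1.22 -0.91]
delta cm [-65.8    8.01   0.52] spin -60.742608055892845
```

View pics/w4.png

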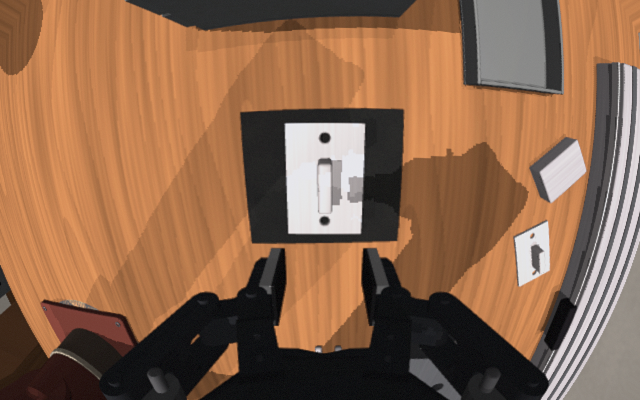

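>>> jog_arm(
  steps=[
    {"xyz":[-3.5,0.4,0],"spin":-5,"gripper":4},
    {"xyz":[-7,0.8,0],"spin":-10,"gripper":4},
    {"xyz":[-10.5,1.2,0],"spin":-15,"gripper":4},
    {"xyz":[-14,1.6,0],"spin":-20,"gripper":4},
    {"xyz":[-17.5,2,0],"spin":-25,"gripper":4},
  ],
)

```text
time: 7.77
ee_pos: [0.4572, 0.1433, 0.1937]
orientation: [0.0, 0.554, 0.832, 0.0]
ft_force: [1.4, 0.3, -1.0]
opening: 0.466
```

```bash
python3 -c "
from h import *
go([.4956,-.3404,.19],58.2)
"
```

```text
t 7.77 pos [0.4572 0.1433 0.1937] ya 22.7 tilt 0.01 F [ 1.4  0.3 -1. ] open 0.466 q [ 0.38  0.08 -0.8   1.91  0.06  1.18 -0.04]
delta cm [-46.11 -15.12   0.38] spin -35.513888379918455
```

>>> jog_arm(
  steps=[
    {"xyz":[-3.6,-1.2,0],"spin":-5,"gripper":4},
    {"xyz":[-7.2,-2.4,0],"spin":-10,"gripper":4},
    {"xyz":[-10.8,-3.6,0],"spin":-15,"gripper":4},
    {"xyz":[-14.4,-4.8,0],"spin":-20,"gripper":4},
    {"xyz":[-18,-6,0],"spin":-25,"gripper":4},
  ],
)

```text
time: 8.18
ee_pos: [0.4704, -0.0463, 0.1939]
orientation: [0.0, 0.361, 0.933, -0.0]
ft_force: [1.5, -0.1, -0.5]
opening: 0.468
```

```bash
python3 -c "
from h import *
go([.4956,-.3404,.19],58.2)
"
```

```text
t 8.18 pos [ 0.4704 -0.0463  0.1939] ya 47.7 tilt 0.04 F [ 1.5 -0.1 -0.5] open 0.468 q [ 0.62  0.05 -0.63  1.93  0.03  1.18  0.82]
delta cm [-21.67 -20.05   0.41] spin -10.52729887922277
```

>>> jog_arm(
  steps=[
    {"xyz":[-2.6,-2.4,0],"spin":-3,"gripper":4},
    {"xyz":[-5.2,-4.8,0],"spin":-6,"gripper":4},
    {"xyz":[-7.8,-7.2,0],"spin":-9,"gripper":4},
    {"xyz":[-10.4,-9.6,0],"spin":-10.5,"gripper":4},
    {"xyz":[-12.5,-11.6,0],"spin":-10.5,"gripper":4},
  ],
)

```text
time: 8.6
ee_pos: [0.4839, -0.2172, 0.1936]
orientation: [-0.0, 0.276, 0.961, -0.0]
ft_force: [0.4, 0.0, 0.2]
opening: 0.467
```

>>> jog_arm(
  steps=[
    {"xyz":[0,0,0],"spin":0,"gripper":4},
    {"xyz":[0,0,0],"spin":0,"gripper":4},
    {"xyz":[0,0,0],"spin":0,"gripper":4},
  ],
)

```text
time: 8.85
ee_pos: [0.4842, -0.2135, 0.1935]
orientation: [-0.0, 0.276, 0.961, 0.0]
ft_force: [0.4, 0.5, -0.2]
opening: 0.466
```

```bash
python3 -c "
from h import *
go([.4956,-.3404,.19],58.2)
z=wgrab('w5')
"
```

```text
t 8.85 pos [ 0.4842 -0.2135  0.1935] ya 57.9 tilt 0.05 F [ 0.4  0.5 -0.2] open 0.466 q [ 0.78  0.16 -0.49  1.81  0.08  1.19  1.28]
delta cm [ -7.7  -10.15   0.34] spin -0.2562815906572098
```

View pics/w5.png

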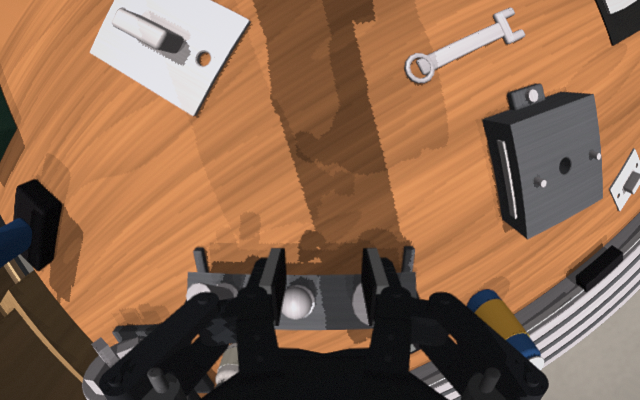

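>>> jog_arm(
  steps=[
    {"xyz":[-1.5,-2,0],"spin":-0.3,"gripper":4},
    {"xyz":[-3.3,-4.4,0],"spin":-0.3,"gripper":4},
    {"xyz":[-5.4,-7,0],"spin":-0.3,"gripper":4},
    {"xyz":[-7,-9.2,0],"spin":-0.3,"gripper":4},
    {"xyz":[-7.7,-10.1,0],"spin":-0.3,"gripper":4},
  ],
)

```text
time: 9.32
ee_pos: [0.4954, -0.3436, 0.1937]
orientation: [0.0, 0.275, 0.962, -0.001]
ft_force: [-0.6, 0.1, -1.0]
opening: 0.462
```

>>> jog_arm(
  steps=[
    {"xyz":[0,0,0],"spin":0,"gripper":4},
    {"xyz":[0,0,0],"spin":0,"gripper":4},
    {"xyz":[0,0,0],"spin":0,"gripper":4},
  ],
)

```text
time: 9.57
ee_pos: [0.4965, -0.3384, 0.1939]
orientation: [-0.0, 0.272, 0.962, 0.0]
ft_force: [0.1, -0.5, -0.4]
opening: 0.471
```

```bash
python3 -c "
from h import *
go([.4956,-.3404,.115],58.2)
z=wgrab('w6'); cv2.imwrite('pics/w6c.png',cv2.resize(z['p'][200:400,200:440,::-1],(720,600),interpolation=cv2.INTER_CUBIC))
"
```

```text
t 9.57 pos [ 0.4965 -0.3384  0.1939] ya 58.4 tilt 0.05 F [ 0.1 -0.5 -0.4] open 0.471 q [ 0.87  0.3  -0.42  1.64  0.13  1.23  1.45]
delta cm [-0.03 -0.23  7.89] spin 0.18398975679245666
```

View pics/w6c.png

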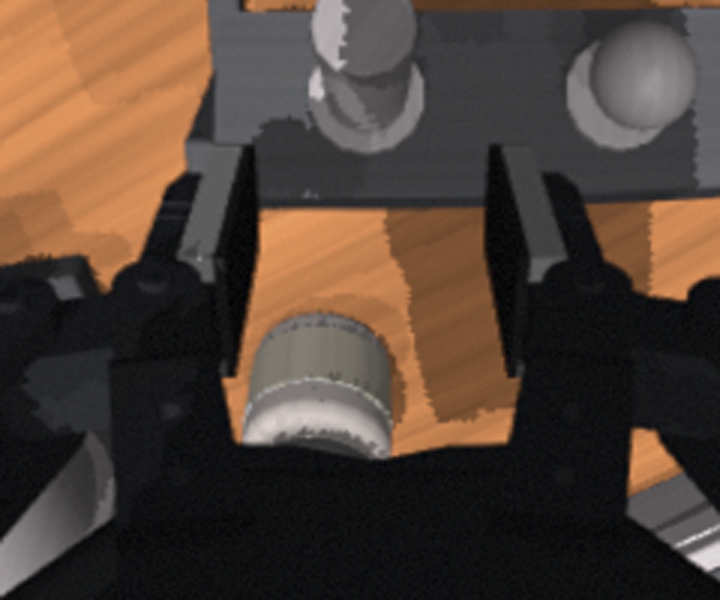

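>>> jog_arm(
  steps=[
    {"xyz":[0,-0.2,2.5],"spin":0,"gripper":4},
    {"xyz":[0,-0.2,5],"spin":0,"gripper":4},
    {"xyz":[0,-0.2,6.7],"spin":0,"gripper":4},
    {"xyz":[0,-0.2,7.5],"spin":0,"gripper":4},
    {"xyz":[0,-0.2,7.9],"spin":0,"gripper":4},
  ],
)

```text
time: 10.03
ee_pos: [0.4945, -0.3409, 0.1138]
orientation: [-0.001, 0.273, 0.962, 0.0]
ft_force: [0.0, 0.4, -0.2]
opening: 0.467
```

>>> jog_arm(
  steps=[
    {"xyz":[0,0,0],"spin":0,"gripper":4},
    {"xyz":[0,0,0],"spin":0,"gripper":4},
  ],
)

```text
time: 10.2
ee_pos: [0.4955, -0.3423, 0.1159]
orientation: [0.001, 0.273, 0.962, -0.0]
ft_force: [-0.3, -0.4, 0.0]
opening: 0.471
```

```bash
python3 -c "
from h import *
go([.4956,-.3404,.115],58.2)
z=wgrab('w7'); cv2.imwrite('pics/w7c.png',cv2.resize(z['p'][200:400,200:440,::-1],(720,600),interpolation=cv2.INTER_CUBIC))
p,d=imaging.grab_frame('side');cv2.imwrite('pics/s2.png',cv2.resize(p[60:210,280:480,::-1],(800,600)))
"
```

```text
t 10.2 pos [ 0.4955 -0.3423  0.1159] ya 58.3 tilt 0.08 F [-0.3 -0.4  0. ] open 0.471 q [ 0.86  0.37 -0.4   1.72  0.16  1.08  1.42]
delta cm [0.09 0.17 0.09] spin 0.06599068630461602
```

View pics/w7c.png

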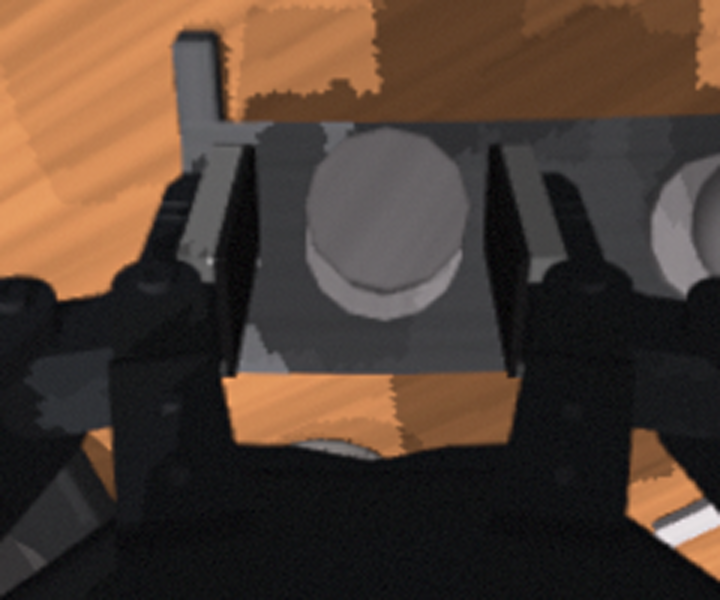

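View pics/s2.png

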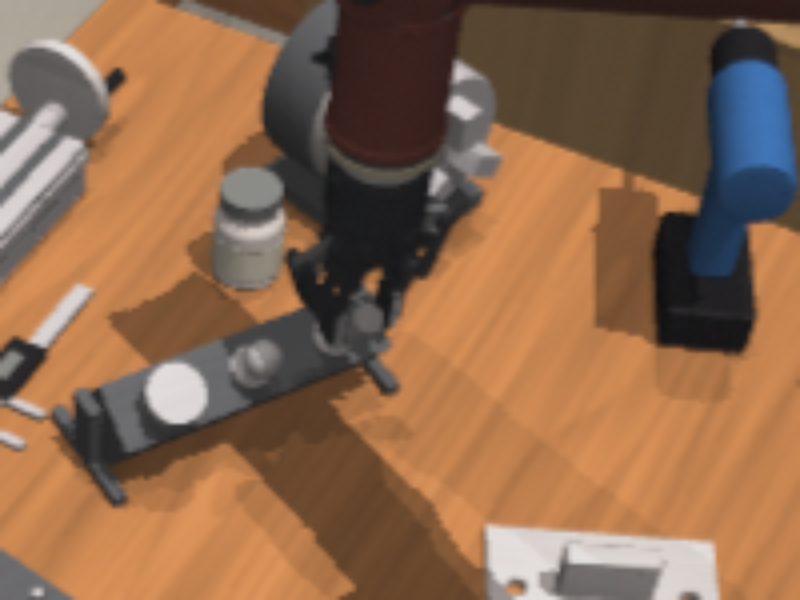

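The long straight head sits between the open pads (crop 386,208) about 1.7 mm off centre. I'll shift +y and close.

>>> jog_arm(
  steps=[
    {"xyz":[0.1,0.17,0.1],"spin":0,"gripper":3.5},
    {"xyz":[0.1,0.17,0.1],"spin":0,"gripper":2},
    {"xyz":[0.1,0.17,0.1],"spin":0,"gripper":2},
    {"xyz":[0.1,0.17,0.1],"spin":0,"gripper":2},
    {"xyz":[0.1,0.17,0.1],"spin":0,"gripper":2},
  ],
  grip_force=40,
)

```text
time: 10.72
ee_pos: [0.4953, -0.3401, 0.1144]
orientation: [0.0, 0.274, 0.962, 0.0]
ft_force: [-1.0, 2.1, 6.2]
opening: 0.265
```

>>> jog_arm(
  steps=[
    {"xyz":[0,0,0],"spin":0,"gripper":2},
    {"xyz":[0,0,0],"spin":0,"gripper":2},
  ],
)

```text
time: 10.88
ee_pos: [0.4953, -0.3401, 0.1145]
orientation: [0.0, 0.274, 0.962, 0.0]
ft_force: [-1.5, 3.0, 6.2]
opening: 0.268
```

```bash
python3 -c "
from h import *
go([.4956,-.3404,.115],58.2)
print(robot.get_state()['wrist_torque'])
"
```

```text
t 10.88 pos [ 0.4953 -0.3401  0.1145] ya 58.3 tilt 0.04 F [-1.5  3.   6.2] open 0.268 q [ 0.86  0.37 -0.41  1.73  0.16  1.08  1.42]
delta cm [-0.04 -0.01 -0.05] spin 0.05096845477302736
[0.76408658 0.12012138 0.09429885]
```

>>> jog_arm(
  steps=[
    {"xyz":[0.29,0,-0.41],"spin":0,"gripper":2},
    {"xyz":[0.69,0,-0.98],"spin":0,"gripper":2},
    {"xyz":[1.15,0,-1.64],"spin":0,"gripper":2},
    {"xyz":[1.55,0,-2.21],"spin":0,"gripper":2},
    {"xyz":[1.72,0,-2.46],"spin":0,"gripper":2},
  ],
)

```text
time: 11.3
ee_pos: [0.4793, -0.3313, 0.1393]
orientation: [-0.0, 0.274, 0.962, -0.0]
ft_force: [0.5, 0.3, -4.0]
opening: 0.268
```

>>> jog_arm(
  steps=[
    {"xyz":[0.29,0,-0.41],"spin":0,"gripper":2},
    {"xyz":[0.57,0,-0.82],"spin":0,"gripper":2},
    {"xyz":[0.8,0,-1.15],"spin":0,"gripper":2},
    {"xyz":[0.8,0,-1.15],"spin":0,"gripper":2},
  ],
)

```text
time: 11.63
ee_pos: [0.4729, -0.3273, 0.1506]
orientation: [-0.0, 0.274, 0.962, -0.0]
ft_force: [0.2, -0.2, -4.1]
opening: 0.27
```

```bash
python3 -c "
from h import *
go([.4956,-.3404,.115],58.2)
print(robot.get_state()['wrist_torque'])
for n,c in (('side',(60,210,280,480)),('scene',(180,300,180,340))):
  p,d=imaging.grab_frame(n);cv2.imwrite(f'pics/{n}3.png',cv2.resize(p[c[0]:c[1],c[2]:c[3],::-1],(800,600)))
z=wgrab('w8'); cv2.imwrite('pics/w8c.png',cv2.resize(z['p'][200:400,200:440,::-1],(720,600),interpolation=cv2.INTER_CUBIC))
"
```

```text
t 11.63 pos [ 0.4729 -0.3273  0.1506] ya 58.2 tilt 0.03 F [ 0.2 -0.2 -4.1] open 0.27 q [ 0.88  0.29 -0.42  1.75  0.13  1.13  1.44]
delta cm [-2.62  0.09  3.56] spin 0.00443471607118795
[ 0.06875925 -0.05262268 -0.03152408]
```

View pics/side3.png

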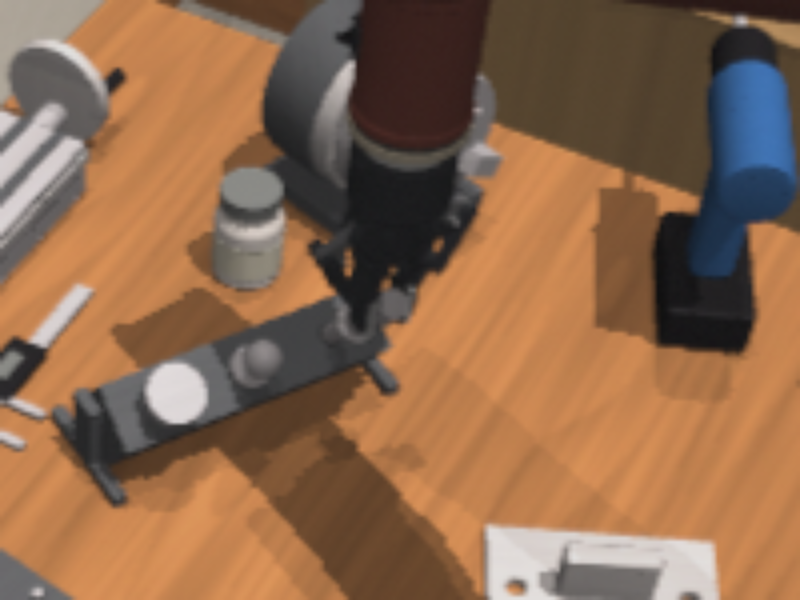

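View pics/scene3.png

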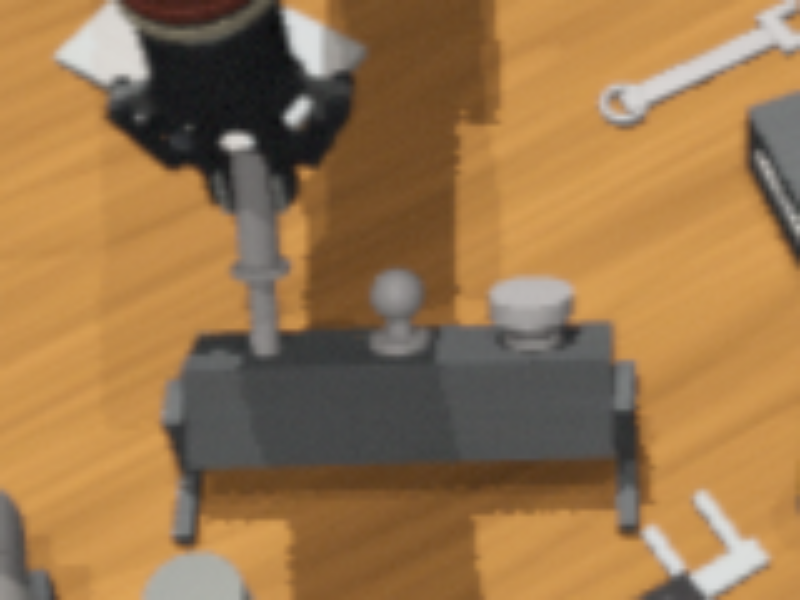

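View pics/w8c.png

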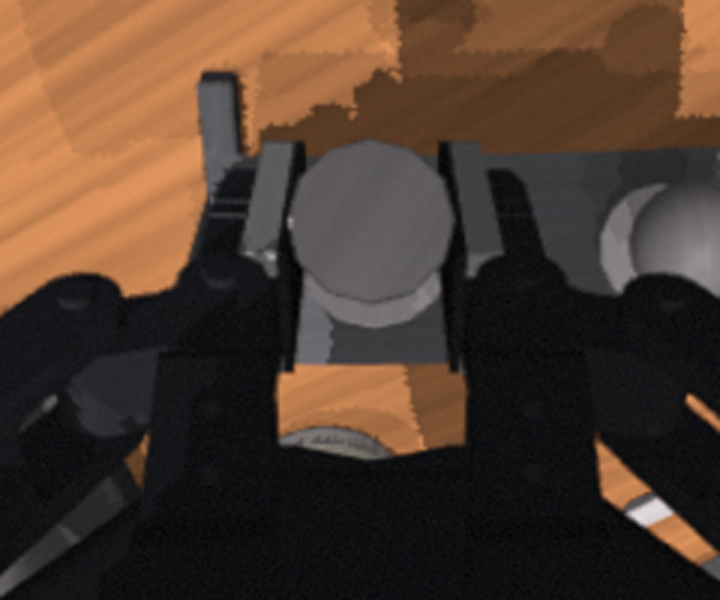

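The arbor is drawn 44 mm and its tip is still about 6 mm in the bore. I'll swing the head upright about the bore rim, letting it pivot between the pads at a lower grip.

>>> jog_arm(
  steps=[
    {"xyz":[-0.2,0,-0.15],"spin":0,"gripper":2},
    {"xyz":[-0.7,0,-0.52],"spin":0,"gripper":2},
    {"xyz":[-1.42,0,-0.98],"spin":0,"gripper":2},
    {"xyz":[-2.2,0,-1.37],"spin":0,"gripper":2},
    {"xyz":[-2.99,0,-1.7],"spin":0,"gripper":2},
  ],
  grip_force=25,
)

```text
time: 12.2
ee_pos: [0.4996, -0.3432, 0.1673]
orientation: [-0.0, 0.274, 0.962, 0.0]
ft_force: [-1.7, 3.9, -5.5]
opening: 0.27
```

>>> jog_arm(
  steps=[
    {"xyz":[0,0,0],"spin":0,"gripper":2},
  ],
)

```text
time: 12.28
ee_pos: [0.5007, -0.3438, 0.1677]
orientation: [0.001, 0.274, 0.962, 0.0]
ft_force: [-1.4, 1.4, -4.2]
opening: 0.266
```

```bash
python3 -c "
from h import *
go([.4956,-.3404,.115],58.2)
print(robot.get_state()['wrist_torque'])
for n,c in (('side',(60,210,280,480)),('scene',(180,300,180,340))):
  p,d=imaging.grab_frame(n);cv2.imwrite(f'pics/{n}4.png',cv2.resize(p[c[0]:c[1],c[2]:c[3],::-1],(800,600)))
"
```

```text
t 12.28 pos [ 0.5007 -0.3438  0.1677] ya 58.2 tilt 0.1 F [-1.4  1.4 -4.2] open 0.266 q [ 0.87  0.33 -0.41  1.66  0.14  1.18  1.44]
delta cm [0.62 0.02 5.27] spin 0.03537434859212851
[0.56137469 0.19110972 0.05078444]
```

View pics/scene4.png

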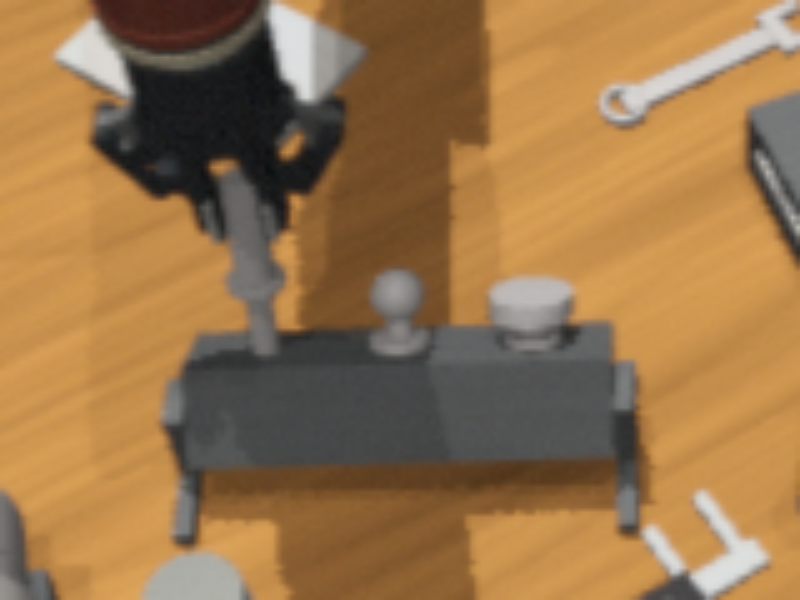

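>>> jog_arm(
  steps=[
    {"xyz":[-0.4,0,-0.12],"spin":0,"gripper":2},
    {"xyz":[-0.85,0,-0.24],"spin":0,"gripper":2},
    {"xyz":[-1.67,0,-0.44],"spin":0,"gripper":2},
    {"xyz":[-2.1,0,-0.5],"spin":0,"gripper":2},
    {"xyz":[-2.52,0,-0.54],"spin":0,"gripper":2},
  ],
)

```text
time: 12.8
ee_pos: [0.5206, -0.3564, 0.1724]
orientation: [-0.0, 0.274, 0.962, 0.0]
ft_force: [-3.8, 3.2, -2.7]
opening: 0.27
```

>>> jog_arm(
  steps=[
    {"xyz":[0,0,0],"spin":0,"gripper":2},
    {"xyz":[0,0,0],"spin":0,"gripper":2},
  ],
)

```text
time: 12.97
ee_pos: [0.5206, -0.3565, 0.1723]
orientation: [0.0, 0.274, 0.962, -0.0]
ft_force: [-0.2, 2.7, -4.3]
opening: 0.27
```

```bash
python3 -c "
from h import *
go([.4956,-.3404,.115],58.2)
print(robot.get_state()['wrist_torque'])
for n,c in (('side',(60,210,280,480)),('scene',(180,300,180,340))):
  p,d=imaging.grab_frame(n);cv2.imwrite(f'pics/{n}5.png',cv2.resize(p[c[0]:c[1],c[2]:c[3],::-1],(800,600)))
  np.savez(n+'5.npz',p=p,d=d,**imaging.get_calibration(n))
"
```

```text
t 12.97 pos [ 0.5206 -0.3565  0.1723] ya 58.2 tilt 0.04 F [-0.2  2.7 -4.3] open 0.27 q [ 0.85  0.37 -0.41  1.59  0.16  1.21  1.43]
delta cm [2.98 0.05 5.73] spin 0.02250247090748303
[ 0.58565191  0.15024038 -0.01755459]
```

View pics/scene5.png

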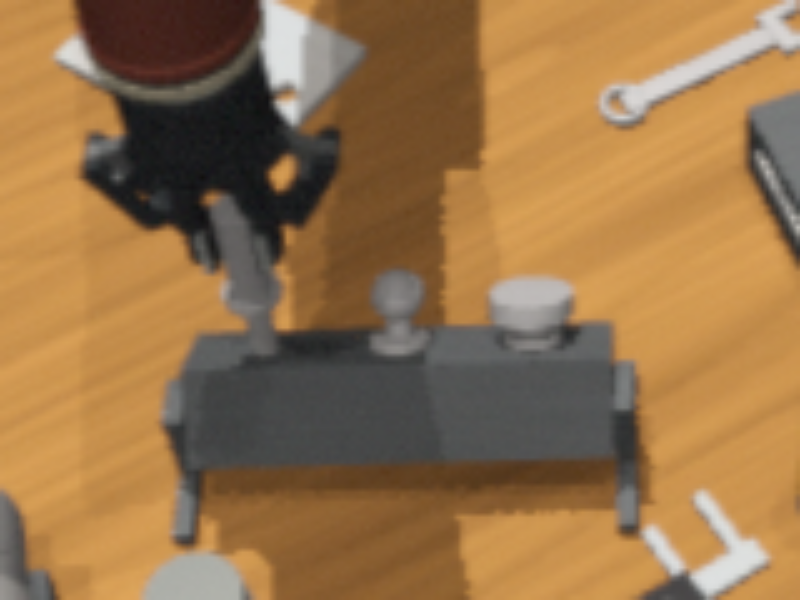

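View pics/side5.png

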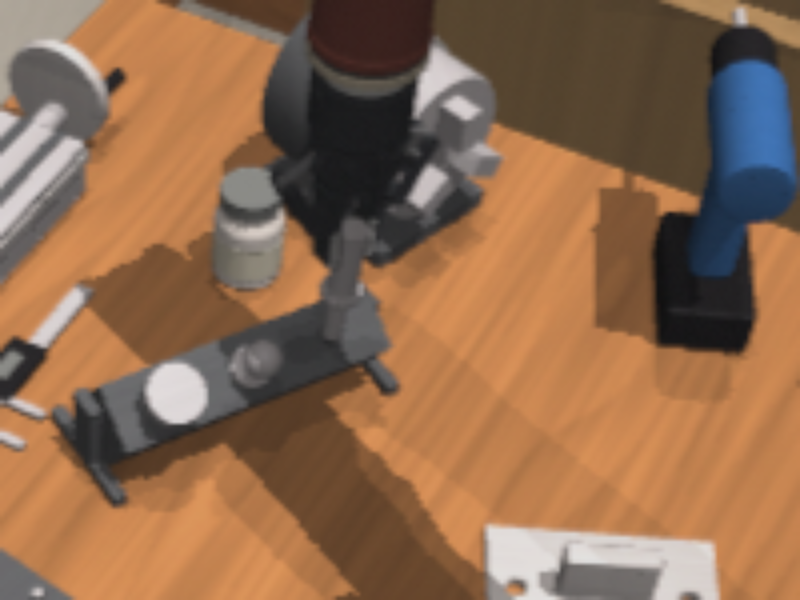

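```bash
cat >> h.py <<'E'
from scipy.optimize import least_squares
SEG=[(0,.05,.008),(.05,.056,.017),(.056,.122,.012)]
def sdf(s,rho):
    D=[]
    for a,b,r in SEG:
        ds=abs(s-(a+b)/2)-(b-a)/2; dr=rho-r
        D.append(np.where((ds<0)&(dr<0),np.maximum(ds,dr),np.hypot(np.maximum(ds,0),np.maximum(dr,0))))
    return np.min(D,0)
def fitarb(Zs,g,sg,zmin,off):
    """g: grasp point, sg its s; fits tip(x,y,z) and tilt; off: tilt-plane unit (tool x)"""
    pts=[]
    for z in Zs:
        w=cloud(z).reshape(-1,3); w=w[np.isfinite(w[:,0])]
        m=(np.hypot(w[:,0]-g[0],w[:,1]-g[1])<.03)&(w[:,2]>zmin)&(w[:,2]<g[2]-.02); print(m.sum(),end=' '); pts.append(w[m])
    P=np.vstack(pts)
    def f(q,P=P):
        a=np.array([q[3],q[4],1]); a/=np.linalg.norm(a); d=P-q[:3]; s=d@a; rho=np.linalg.norm(d-s[:,None]*a,axis=1); return sdf(s,rho)
    q0=[g[0],g[1],g[2]-sg,0,0]
    r=least_squares(f,q0,loss='soft_l1',f_scale=.0015,x_scale=[.01,.01,.01,.1,.1])
    q=r.x; print("tip",np.round(q[:3],4),"tilt deg world x,y",np.round(np.degrees(q[3:]),2),"along tool x",round(np.degrees(q[3:]@off),2),"along tool y",round(np.degrees(q[3]*(-off[1])+q[4]*off[0]),2),"rms",np.sqrt(np.mean(r.fun**2)))
    return q
def draw(z,q,box,s,fn):
    u0,u1,v0,v1=box
    img=cv2.resize(z['p'][v0:v1,u0:u1,::-1],None,fx=s,fy=s,interpolation=cv2.INTER_CUBIC)
    a=np.array([q[3],q[4],1]); a/=np.linalg.norm(a); e=np.cross(a,[1,0,0]); e/=np.linalg.norm(e); k=np.cross(a,e); th=np.linspace(0,6.28,40)
    for sh,r in [(0,.008),(.05,.008),(.05,.017),(.056,.017),(.056,.012),(.122,.012)]:
        Q=q[:3]+sh*a+r*(np.cos(th)[:,None]*e+np.sin(th)[:,None]*k)
        cv2.polylines(img,[((proj(z,Q)-[u0,v0]+.5)*s).astype(np.int32)],True,(0,255,0),1)
    cv2.imwrite(fn,img)
E
python3 -c "
from h import *
Z=[np.load('scene5.npz'),np.load('side5.npz')]
off=np.array([np.cos(np.radians(148.2)),np.sin(np.radians(148.2))])
g=np.array([.5206,-.3565,.1743])
q=fitarb(Z,g,.104,.088,off);fitarb(Z[:1],g,.104,.088,off);fitarb(Z[1:],g,.104,.088,off)
draw(Z[0],q,(210,250,215,265),12,'pics/da.png');draw(Z[1],q,(340,390,105,155),12,'pics/db.png')
a=cv2.imread('pics/da.png');b=cv2.imread('pics/db.png')
c=np.hstack([a,b[:600]]) if a.shape[0]==b.shape[0] else None
cv2.imwrite('pics/dc.png',cv2.resize(c,(800,int(c.shape[0]*800/c.shape[1]))))
"
```

```text
133 108 tip [ 0.5248 -0.3585  0.0694] tilt deg world x,y [-7.05  2.73] along tool x 7.43 along tool y 1.4 rms 0.0028136512976873074
133 tip [ 0.5252 -0.3589  0.0693] tilt deg world x,y [-7.16  2.57] along tool x 7.44 along tool y 1.59 rms 0.0028674173320126185
108 tip [ 0.5244 -0.3582  0.0696] tilt deg world x,y [-7.22  2.84] along tool x 7.64 along tool y 1.39 rms 0.002639429314475298
```

View pics/dc.png

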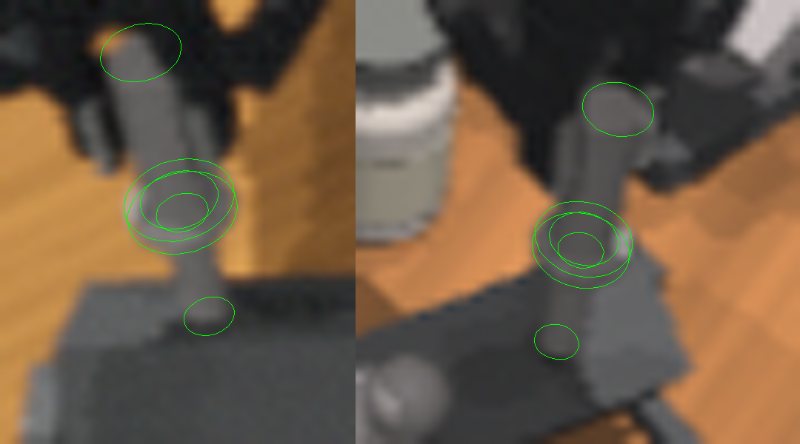

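>>> jog_arm(
  steps=[
    {"xyz":[-0.4,0,-0.05],"spin":0,"gripper":2},
    {"xyz":[-0.8,0,-0.1],"spin":0,"gripper":2},
    {"xyz":[-1.3,0,-0.1],"spin":0,"gripper":2},
    {"xyz":[-1.3,0,-0.1],"spin":0,"gripper":2},
    {"xyz":[-1.3,0,-0.1],"spin":0,"gripper":2},
  ],
)

```text
time: 13.48
ee_pos: [0.5316, -0.3634, 0.1732]
orientation: [0.0, 0.274, 0.962, 0.0]
ft_force: [-0.7, 2.6, -4.9]
opening: 0.269
```

```bash
cat > m.py <<'E'
from h import *
import sys
k=sys.argv[1]; zmin=float(sys.argv[2])
go([.5942,.0252,.213],None)
s=robot.get_state();w,x,y,z=s['orientation']; T=R.from_quat([x,y,z,w]).as_matrix()
g=s['ee_pos']-.002*T[:,2]; off=T[:2,0]/np.linalg.norm(T[:2,0])
Z=[]
for n in ('scene','side'):
    p,d=imaging.grab_frame(n); zz=dict(p=p,d=d,**imaging.get_calibration(n)); Z.append(zz); np.savez(n+k+'.npz',**zz)
q=fitarb(Z,g,.104,zmin,off)
for i in (0,1): fitarb(Z[i:i+1],g,.104,zmin,off)
ims=[]
for i in (0,1):
    c=proj(Z[i],g-[0,0,.05])[0].astype(int); draw(Z[i],q,(c[0]-25,c[0]+25,c[1]-30,c[1]+30),8,'/tmp/x.png'); ims.append(cv2.imread('/tmp/x.png'))
cv2.imwrite(f'pics/m{k}.png',np.hstack(ims))
E
python3 m.py 6 .088
```

```text
t 13.48 pos [ 0.5316 -0.3634  0.1732] ya 58.2 tilt 0.02 F [-0.7  2.6 -4.9] open 0.269 q [ 0.84  0.4  -0.4   1.56  0.16  1.22  1.43]
delta cm [15.14 36.33 -3.98] spin None
112 123 tip [ 0.5229 -0.3586  0.0736] tilt deg world x,y [0.29 0.14] along tool x -0.17 along tool y -0.27 rms 0.004335201387736513
112 tip [ 0.5412 -0.3697  0.0726] tilt deg world x,y [-15.11   8.37] along tool x 17.26 along tool y 0.84 rms 0.0031412617283674013
123 tip [ 0.5212 -0.3575  0.073 ] tilt deg world x,y [ 1.43 -0.74] along tool x -1.6 along tool y -0.12 rms 0.0029829290770961754
```

View pics/m6.png

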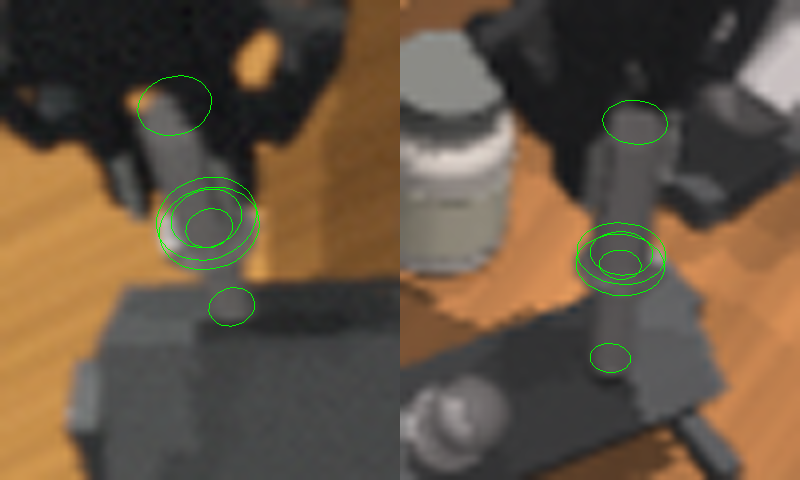

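>>> jog_arm(
  steps=[
    {"xyz":[0.1,0,-0.7],"spin":0,"gripper":2},
    {"xyz":[0.3,0,-2],"spin":0,"gripper":2},
    {"xyz":[1,0,-4],"spin":0,"gripper":2},
    {"xyz":[2,0,-6],"spin":0,"gripper":2},
    {"xyz":[2.5,0,-7],"spin":0,"gripper":2},
  ],
  grip_force=40,
)

```text
time: 14.0
ee_pos: [0.5106, -0.3504, 0.2477]
orientation: [0.002, 0.274, 0.962, -0.001]
ft_force: [0.3, 0.5, -3.5]
opening: 0.262
```

>>> jog_arm(
  steps=[
    {"xyz":[0,0,0],"spin":0,"gripper":2},
    {"xyz":[0,0,0],"spin":0,"gripper":2},
    {"xyz":[0,0,0],"spin":0,"gripper":2},
  ],
)

```text
time: 14.25
ee_pos: [0.5098, -0.3502, 0.2426]
orientation: [-0.0, 0.274, 0.962, -0.0]
ft_force: [0.3, 0.3, -4.6]
opening: 0.272
```

```bash
python3 m.py 7 .13
```

```text
t 14.25 pos [ 0.5098 -0.3502  0.2426] ya 58.2 tilt 0.03 F [ 0.3  0.3 -4.6] open 0.272 q [ 0.86  0.3  -0.41  1.54  0.12  1.33  1.45]
delta cm [12.6  36.35  2.96] spin None
146 156 tip [ 0.5008 -0.345   0.1397] tilt deg world x,y [ 0.85 -0.7 ] along tool x -1.09 along tool y 0.14 rms 0.001635477047662062
146 tip [ 0.5173 -0.3516  0.1414] tilt deg world x,y [-12.57   3.53] along tool x 12.54 along tool y 3.62 rms 0.0020691682411911015
156 tip [ 0.4995 -0.3446  0.1402] tilt deg world x,y [ 1.54 -0.88] along tool x -1.77 along tool y -0.07 rms 0.0017104472931036374
```

View pics/m7.png

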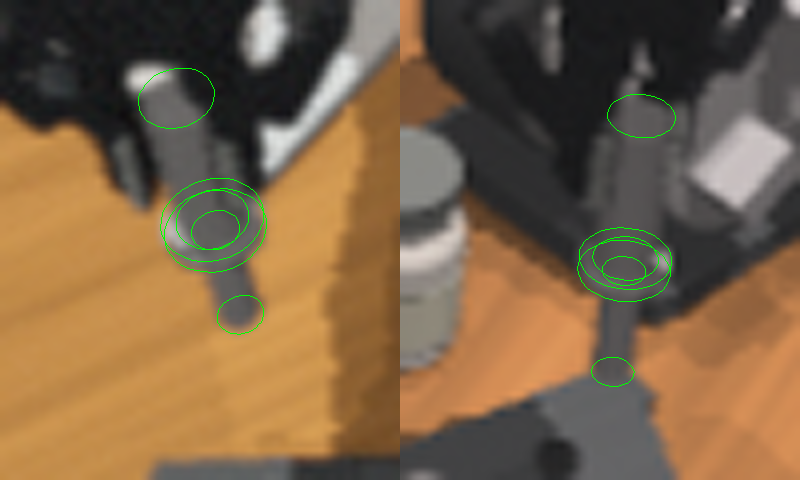

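```bash
cat > crop2.py <<'E'
from h import *
import sys
k=sys.argv[1]; g=np.array([float(v) for v in sys.argv[2:5]])
ims=[]
for n in ('scene','side'):
    z=np.load(n+k+'.npz'); c=proj(z,g-[0,0,.05])[0].astype(int); print(n,"u0,v0",c-[20,30])
    ims.append(cv2.resize(cv2.convertScaleAbs(z['p'][c[1]-30:c[1]+30,c[0]-20:c[0]+20,::-1],alpha=1.6,beta=10),(400,600),interpolation=cv2.INTER_CUBIC))
cv2.imwrite(f'pics/c{k}.png',np.hstack(ims))
E
python3 crop2.py 7 .5098 -.3502 .2446
```

```text
scene u0,v0 [205 189]
side u0,v0 [348  86]
```

View pics/c7.png

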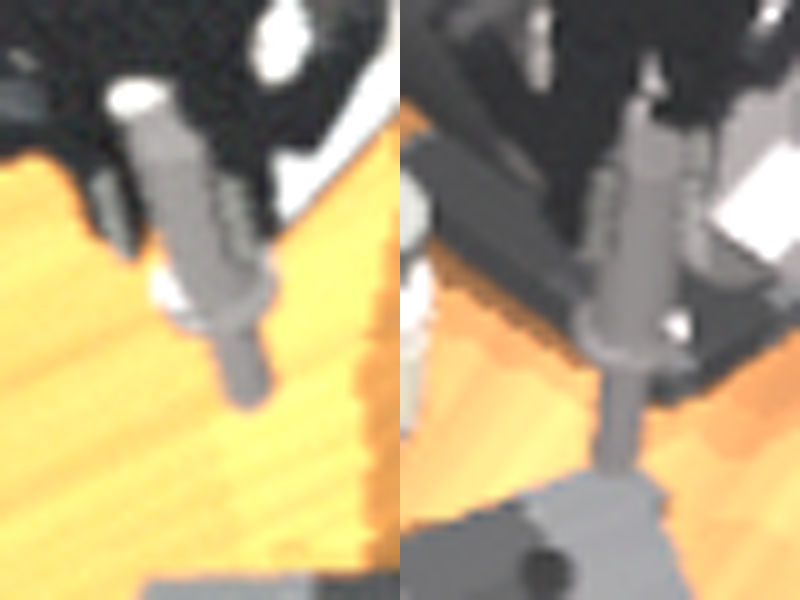

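```bash
cat > ax.py <<'E'
from h import *
def axis(k,pts):
    """pts: {'scene':[(u,v)tip,(u,v)up],'side':...}"""
    N=[];O=[]
    for n,(a,b) in pts.items():
        z=np.load(n+k+'.npz'); M=R.from_rotvec(z['rvec']).as_matrix(); f=200/np.tan(np.radians(float(z['fov_y']))/2)
        r=[M.T@np.array([(u-float(z['cx']))/f,(v-float(z['cy']))/f,1]) for u,v in (a,b)]
        N.append(np.cross(*r)/np.linalg.norm(np.cross(*r))); O.append((-M.T@z['tvec'],r[0]/np.linalg.norm(r[0]),r[1]/np.linalg.norm(r[1])))
    d=np.cross(*N); d/=np.linalg.norm(d); d*=np.sign(d[2])
    A=np.vstack([N,d]); 
    # tip by scene ray with side plane
    o,r0,r1=O[0]; t=(N[1]@(O[1][0]-o))/(N[1]@r0); tip=o+t*r0; t=(N[1]@(O[1][0]-o))/(N[1]@r1); end=o+t*r1
    return d,tip,end
E
python3 -c "
from ax import *
d,tip,end=axis('7',{'scene':[(229.3,227.8),(218.8,198.3)],'side':[(368.7,131.8),(372.5,105.5)]})
t=d[:2]/d[2]; off=np.array([-.85,.527])
print(np.degrees(t),np.degrees(t@off),np.degrees(-t[0]*off[1]+t[1]*off[0]),tip,end,np.linalg.norm(end-tip))
d,tip,end=axis('7',{'scene':[(229.3,227.8),(218.8,198.3)],'side':[(368.7,131.8),(372.0,105.5)]})
t=d[:2]/d[2];print(np.degrees(t@off),np.degrees(-t[0]*off[1]+t[1]*off[0]))
for tlt in (-8,-4,0,4,8):
  a=np.array([*(off*np.tan(np.radians(tlt))),1]);a/=np.linalg.norm(a); g=np.array([.5098,-.3502,.2446])
  for n in ('scene','side'):
    z=np.load(n+'7.npz'); c=proj(z,g-[0,0,.05])[0].astype(int)-[20,30]
    print(tlt,n,np.round((proj(z,[g-.104*a,g-.05*a,g,g+.018*a])-c+.5)*10).tolist())
"
```

```text
[-0.04658929 -2.31773598] -1.181845965144334 1.9946281391459597 [ 0.50259212 -0.34618012  0.14288539] [ 0.50248487 -0.3515157   0.27478401] 0.13200653431424048
-2.072135467597572 1.6454430749601219
-8 scene [[252.0, 377.0], [217.0, 283.0], [181.0, 189.0], [168.0, 153.0]]
-8 side [[223.0, 469.0], [226.0, 320.0], [229.0, 176.0], [230.0, 122.0]]
-4 scene [[250.0, 400.0], [216.0, 294.0], [181.0, 189.0], [168.0, 149.0]]
-4 side [[210.0, 456.0], [220.0, 314.0], [229.0, 176.0], [233.0, 124.0]]
0 scene [[248.0, 422.0], [214.0, 305.0], [181.0, 189.0], [169.0, 145.0]]
0 side [[197.0, 442.0], [213.0, 307.0], [229.0, 176.0], [235.0, 127.0]]
4 scene [[245.0, 444.0], [213.0, 316.0], [181.0, 189.0], [169.0, 141.0]]
4 side [[185.0, 427.0], [207.0, 300.0], [229.0, 176.0], [237.0, 130.0]]
8 scene [[241.0, 464.0], [211.0, 325.0], [181.0, 189.0], [170.0, 138.0]]
8 side [[172.0, 410.0], [201.0, 292.0], [229.0, 176.0], [240.0, 133.0]]
```

Gap in the view: the white spot at (218,198) is the big plate seen through the gripper, so that end-face reading doesn't count. The arbor is held free and near upright. I'll carry it over to the fixture and measure its tilt there.

>>> jog_arm(
  steps=[
    {"xyz":[0.3,0.8,-0.8],"spin":0,"gripper":2},
    {"xyz":[1,2.8,-1.6],"spin":0,"gripper":2},
    {"xyz":[1.9,5.4,-2],"spin":0,"gripper":2},
    {"xyz":[2.8,8.2,-2],"spin":0,"gripper":2},
    {"xyz":[3.7,10.8,-2],"spin":0,"gripper":2},
  ],
  grip_force=60,
)

```text
time: 14.77
ee_pos: [0.5361, -0.2365, 0.2638]
orientation: [0.0, 0.274, 0.962, 0.0]
ft_force: [0.7, -0.1, -5.4]
opening: 0.262
```

>>> jog_arm(
  steps=[
    {"xyz":[0.9,2.7,0],"spin":0,"gripper":2},
    {"xyz":[1.8,5.3,0],"spin":0,"gripper":2},
    {"xyz":[2.7,7.9,0],"spin":0,"gripper":2},
    {"xyz":[3.6,10.5,0],"spin":0,"gripper":2},
    {"xyz":[4.5,13,0],"spin":0,"gripper":2},
  ],
)

```text
time: 15.18
ee_pos: [0.5658, -0.1021, 0.2635]
orientation: [-0.0, 0.273, 0.962, 0.0]
ft_force: [0.4, 0.8, -4.4]
opening: 0.265
```

>>> jog_arm(
  steps=[
    {"xyz":[0.9,2.6,0],"spin":0,"gripper":2},
    {"xyz":[1.8,5.2,0],"spin":0,"gripper":2},
    {"xyz":[2.7,7.6,0],"spin":0,"gripper":2},
    {"xyz":[3.3,9.6,0],"spin":0,"gripper":2},
    {"xyz":[3.8,10.8,0],"spin":0,"gripper":2},
  ],
)

```text
time: 15.6
ee_pos: [0.5904, 0.0112, 0.2635]
orientation: [-0.0, 0.272, 0.962, 0.001]
ft_force: [0.1, 0.1, -3.6]
opening: 0.264
```

>>> jog_arm(
  steps=[
    {"xyz":[0,0,0],"spin":0,"gripper":2},
    {"xyz":[0,0,0],"spin":0,"gripper":2},
    {"xyz":[0,0,0],"spin":0,"gripper":2},
  ],
)

```text
time: 15.85
ee_pos: [0.5901, 0.0061, 0.2632]
orientation: [-0.0, 0.274, 0.962, -0.0]
ft_force: [0.2, -1.2, -4.2]
opening: 0.261
```

```bash
python3 m.py 8 .145; python3 -c "
from h import *
s=robot.get_state()['ee_pos']; open('/tmp/g','w').write(' '.join(map(str,s)))
wgrab('w9')"; python3 crop2.py 8 $(cat /tmp/g)
```

```text
t 15.85 pos [0.5901 0.0061 0.2632] ya 58.2 tilt 0.06 F [ 0.2 -1.2 -4.2] open 0.261 q [ 0.43  0.26 -0.62  1.57  0.16  1.36  0.81]
delta cm [0.66 1.85 5.02] spin None
150 174 tip [0.5814 0.0108 0.1601] tilt deg world x,y [ 0.73 -0.72] along tool x -1.0 along tool y 0.23 rms 0.001410173848689795
150 tip [0.5819 0.0104 0.1599] tilt deg world x,y [ 0.49 -0.76] along tool x -0.82 along tool y 0.38 rms 0.001318965573875323
174 tip [0.5811 0.011  0.1604] tilt deg world x,y [ 0.7  -0.64] along tool x -0.93 along tool y 0.18 rms 0.001376480649158773
scene u0,v0 [333 147]
side u0,v0 [260 150]
```

View pics/c8.png

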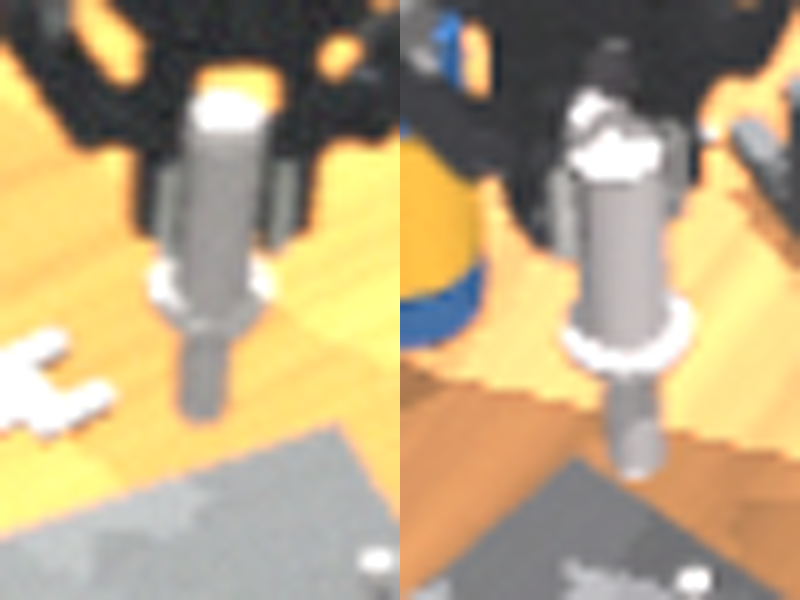

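View pics/w9.png

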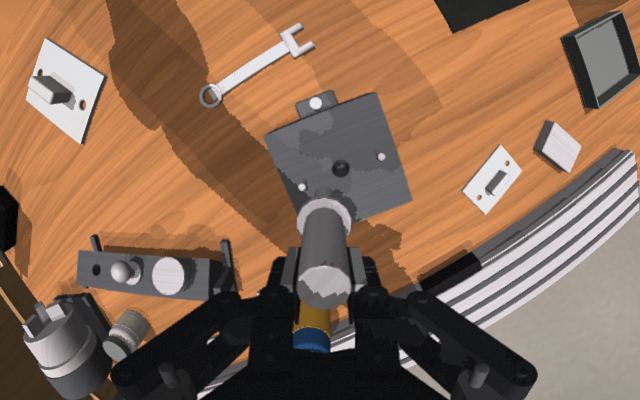

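View pics/m8.png

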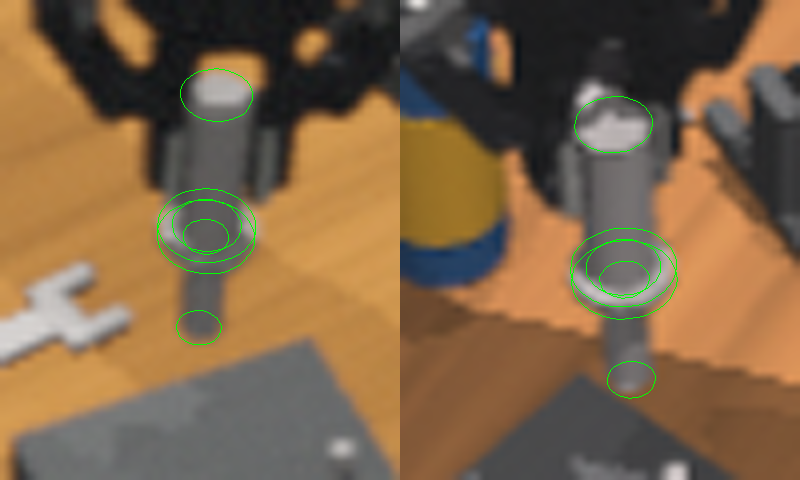

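```bash
python3 -c "
from h import *
z=np.load('w9.npz'); print(wray(z,341,168,.06)); a=wray(z,381.5,157,.074);b=wray(z,302,188,.074);print((a+b)/2)"
```

```text
[0.59384642 0.02593947 0.06      ]
[0.59508491 0.02492665 0.074     ]
```

>>> jog_arm(
  steps=[
    {"xyz":[-0.1,0.5,0.5],"spin":0,"gripper":2},
    {"xyz":[-0.2,1.1,1.5],"spin":0,"gripper":2},
    {"xyz":[-0.3,1.9,3],"spin":0,"gripper":2},
    {"xyz":[-0.3,1.9,4.2],"spin":0,"gripper":2},
    {"xyz":[-0.3,1.9,5],"spin":0,"gripper":2},
  ],
)

```text
time: 16.42
ee_pos: [0.6019, 0.0227, 0.2102]
orientation: [-0.002, 0.273, 0.962, -0.0]
ft_force: [-0.7, 0.0, -5.1]
opening: 0.265
```

>>> jog_arm(
  steps=[
    {"xyz":[0,0,0],"spin":0,"gripper":2},
    {"xyz":[0,0,0],"spin":0,"gripper":2},
    {"xyz":[0,0,0],"spin":0,"gripper":2},
    {"xyz":[0,0,0],"spin":0,"gripper":2},
  ],
)

```text
time: 16.75
ee_pos: [0.6031, 0.0218, 0.2141]
orientation: [0.001, 0.274, 0.962, 0.0]
ft_force: [-0.7, -0.4, -3.5]
opening: 0.263
```

```bash
python3 m.py 9 .095; python3 -c "
from h import *
wgrab('w10')"
```

```text
t 16.75 pos [0.6031 0.0218 0.2141] ya 58.2 tilt 0.07 F [-0.7 -0.4 -3.5] open 0.263 q [ 0.4   0.32 -0.62  1.6   0.19  1.28  0.76]
delta cm [ 0.94 -0.19  0.11] spin None
138 165 tip [0.5945 0.0266 0.1121] tilt deg world x,y [ 0.86 -0.63] along tool x -1.06 along tool y 0.09 rms 0.0015189068480901534
138 tip [0.5951 0.0261 0.1109] tilt deg world x,y [ 0.71 -0.79] along tool x -1.02 along tool y 0.3 rms 0.0013820274383856354
165 tip [0.5942 0.027  0.1131] tilt deg world x,y [ 0.74 -0.61] along tool x -0.95 along tool y 0.13 rms 0.0014189586555703076
```

View pics/m9.png

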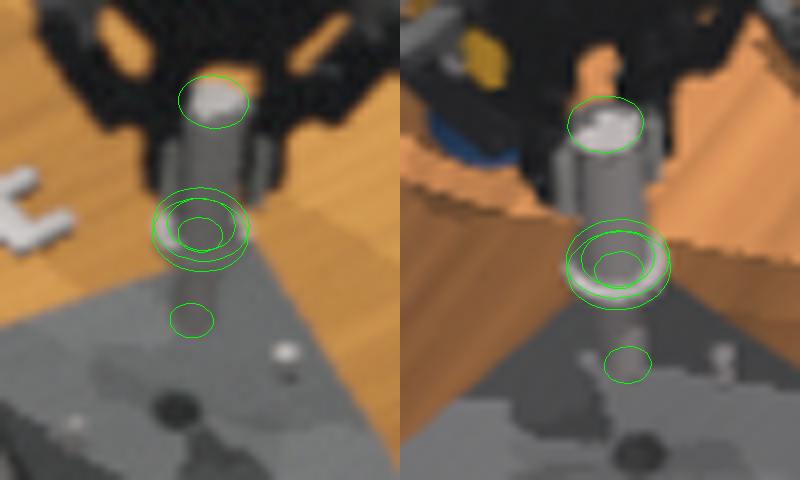

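View pics/w10.png

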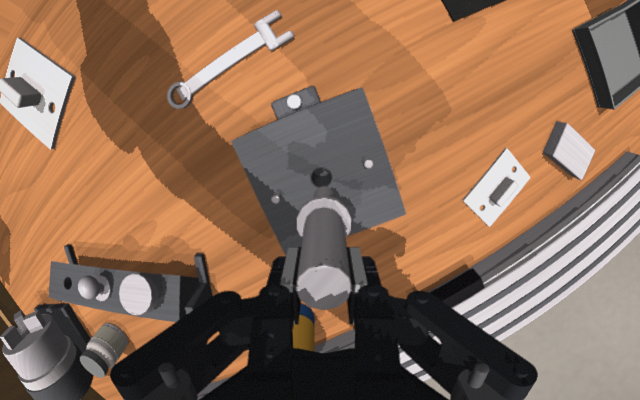

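>>> jog_arm(
  steps=[
    {"xyz":[-0.05,-0.1,0.1],"spin":0,"gripper":2},
    {"xyz":[-0.05,-0.1,0.15],"spin":0,"gripper":2},
    {"xyz":[-0.05,-0.1,0.15],"spin":0,"gripper":2},
    {"xyz":[-0.05,-0.1,0.15],"spin":0,"gripper":2},
    {"xyz":[-0.05,-0.1,0.15],"spin":0,"gripper":2},
  ],
)

```text
time: 17.32
ee_pos: [0.6027, 0.0208, 0.2118]
orientation: [-0.0, 0.274, 0.962, 0.0]
ft_force: [-0.1, 0.1, -4.2]
opening: 0.264
```

>>> jog_arm(
  steps=[
    {"xyz":[0,0,0],"spin":0,"gripper":2},
    {"xyz":[0,0,0],"spin":0,"gripper":2},
    {"xyz":[0,0,0],"spin":0,"gripper":2},
    {"xyz":[0,0,0],"spin":0,"gripper":2},
    {"xyz":[0,0,0],"spin":0,"gripper":2},
  ],
)

```text
time: 17.73
ee_pos: [0.6027, 0.0209, 0.2118]
orientation: [-0.0, 0.274, 0.962, 0.0]
ft_force: [-0.7, -0.2, -4.0]
opening: 0.268
```

```bash
python3 m.py 10 .095; python3 -c "
from h import *
cv2.imwrite('pics/full.png',np.load('scene10.npz')['p'][:,:,::-1])"
```

```text
t 17.73 pos [0.6027 0.0209 0.2118] ya 58.2 tilt 0.0 F [-0.7 -0.2 -4. ] open 0.268 q [ 0.4   0.32 -0.62  1.61  0.2   1.27  0.76]
delta cm [ 0.95 -0.08 -0.12] spin None
129 160 tip [0.5939 0.0255 0.1107] tilt deg world x,y [ 0.96 -0.5 ] along tool x -1.08 along tool y -0.08 rms 0.001487641150073229
129 tip [0.607  0.0144 0.1099] tilt deg world x,y [-9.75  7.71] along tool x 12.35 along tool y -1.42 rms 0.0021858944730079543
160 tip [0.5868 0.0343 0.1124] tilt deg world x,y [-2.64  4.8 ] along tool x 4.77 along tool y -2.69 rms 0.0033233378445364533
```

View pics/full.png

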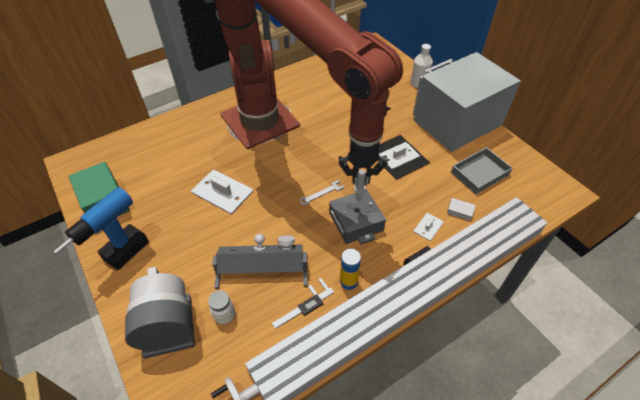

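The joint fit puts the tip at (0.5939, 0.0255, 0.1107), against a bore at (0.594, 0.0255). The full scene view shows the cover at (402,152) on the mat, the rack's other two arbors still in place, and nothing else moved. Handing in.

```bash
python3 -c "
from h import *
print(job.job_done())"
```

```text
the job is handed in; nothing more can be done
None
```

I lifted the 80 x 120 mm cover off the pins, laid it flat on the mat and let go. Then I drew the straight-head arbor from the rack and swung it upright against the edge of its own rack bore. The job was handed in at 17.8 s with the arbor held over the open bore.

**Last checks:**
- **Position:** the last fit using both cameras puts the tip within about 1 mm of the bore axis and about 51 mm above the fixture top.
- **Tilt:** about 1° from vertical, where both cameras separately agreed in the two measurements before the last 2 mm correction.
- **Contact:** the wrist force is steady at about 4 N, which is just the arbor's weight.
- **Other objects:** the scene picture shows the other items in place.

**What disagreed or wasn't ideal:**
- **Final single-camera fits:** after the last correction, each camera's own fit failed, showing tilts of 5 to 12° with larger errors. I relied on the joint fit, which matched the earlier agreeing measurements.
- **Grip:** the arbor slid about 1 cm sideways in the pads as it turned, so it is held near the edge of the pads rather than at their centre. It did not slip noticeably after that.

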